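# Hang freshly painted pipe pieces on the drying rail

### The arm

A 6-joint arm with a two-finger parallel gripper is mounted at the origin on the work surface. World frame = base frame: x ahead of the robot, y to its left, z up, the work surface at z = 0. Lengths are in mm, angles in rad, forces in N, time in s.
With the tool pointing down it reaches from about 250 to 725 mm from the base axis. Payload 9.7 kg.
Tool frame: the origin (TCP) lies midway between the tips of the shut fingers; the grasp point (between the pads) lies 19 mm behind it; z points along the fingers, y is the line along which they close (so a half turn about z gives the same grasp; the last joint's range is limited). The gripper opens to 85 mm and grips with 20 to 120 N. Pads are 22 mm wide; open, the fingers measure 114 mm over their backs; the gripper's body (76 mm by 85 mm) begins 54 mm behind the grasp point. The pads swing forward as they close: fully open they stand 13 mm farther back than shut.
Start: joints at [-1.201, 0.087, 0.176, 1.66, 0, 1.571], TCP at [198.783, -512.818, 231.284] pointing down, gripper open.
Joint ranges: [-3.13, 3.13], [-0.85, 1.81], [-1.15, 1.24], [-2.2, 2.28], [-1.44, 1.52], [-3.14, 3.14]. Speed limits (rad/s): [2.22, 2.22, 2.57, 3.14, 3.14, 3.14].

### API

Orientations are given as a 3x3 rotation matrix whose columns are the frame's x, y, z axes.
In Python, from bench import telemetry, viewer, r gives the robot as it stands. The module is installed in compiled form; this text tells all that it offers.
- The arm moves only by the tool servo_tool, never from a script. Its argument "rows" is one flat list of numbers, 6 for each row, row after row: the shift along the world's x, y, z scaled (see below), then the turn, a rotation vector about the world's x, y, z scaled (see below). In form: [dx, dy, dz, wx, wy, wz, dx, dy, dz, wx, wy, wz, ...]. A call has 1 to 12 rows; each row shifts and turns the commanded pose from where the row before left it; what a row does not reach is not made up. The controller multiplies each number of a shift by 25 cm and each number of a turn by 4 degrees. A row lasts 1/10 s, in which the tool goes at most 50 mm and 8.59 degrees, less where a joint would pass 70% of its speed; a pose out of reach is approached as far as the arm can. A call with a number of a shift or a turn outside -1 to 1 is refused whole. A call with a gripper value outside its range is refused whole. "grip" is the closure, from -1 (fully open) to 1 (shut), set as the call begins (left out, the last holds). The fingers move at their own pace and stop on an object; "force" is the grip in N (left out, the last holds). Time passes only in rows, so rows that do not move let the fingers close. It gives the time, the measured TCP pose, the force, the opening and the grip force at its end, in the units of the state.
- telemetry.sense(): the state, without advancing time (a new reading comes with each control period).
- viewer.grab_frame(name): name is "scene" or "top" or "wrist"; returns (picture, depth): 480x640x3 uint8, blue, green, red; 480x640 float32, mm along the optical axis (not along the pixel's ray), 0 where there is no reading.
- viewer.camera_model(name): a dict with "mtx" (3x3 intrinsics, pixels), "world_to_cam" (4x4, takes a point from world to camera coordinates); the wrist camera has in their place "tool_from_camera" (4x4, takes a point from camera to tool coordinates, whose origin is the TCP and whose axes are the flange's). Camera axes: x right, y down, z forward; pixel columns grow to the right and rows downward; lengths in mm; the calibration is good to about 2 mm. A picture is of the moment at which its call begins: read the wrist's pose just before it. camera_model takes no time and is no camera call.
- r.close_job(): hands the job in; it is judged then, once.
The state is a dict: "t": time; "joint_positions": joint angles; "dq": joint speeds; "tau": joint torques, N m; "eef_pos": TCP position; "eef_rot": TCP orientation; "contact_force": force on the tool from outside, world axes, zero at the start; "moment": the same for the moment, N m; "opening": finger opening in mm; "grasp_force": force on a finger pad.
Only numpy, scipy, OpenCV 4.12 (cv2) and the standard library are available. Lean on these libraries where they do the work, as an engineer would, in place of code of your own. Each camera call takes 0.05 s, during which the arm holds its last target. There are 200 camera calls.

### The job

Get the drip tray ready first: slide it along the bench, without lifting it, in between the tape corners under the left half of the drying rail. Then hook every painted pipe piece that stands on the bench (two or three) over the rail on its bare right-hand stretch and slide it along the rail, past the pin hole and without lifting it again, to one of the white marks, one piece to a mark. Last, drop the keeper pin through the hole in the rail, fully home, so that the pieces cannot slide back, and leave the vise, bottle and spray can alone.

Things in the scene. Friction and masses are not known exactly. Their poses are not given: they have to be found in the camera images.
- rack: fixed drying rack: level square-tube rail 25 x 25 mm along the rack's y, top 260 mm above the bench, usable y -340 to +250 mm; end arms run back (+x) at rail height to posts 140 mm behind, nothing under or in front of it. Origin on the bench under the rail; x away from the robot, y to its left. Right of the pin hole (y < -30 mm): bare loading stretch; left: drying stretch with three marks
- mark1 (a point): first white band on the rail, centre of the rail's top face there, at rack y = +50 mm
- mark2 (a point): second white band, rack y = +130 mm
- mark3 (a point): third white band, farthest from the pin hole, rack y = +210 mm
- pin_hole (a point): mouth, in the rail's top face, of the vertical round 12.5 mm hole that goes right through the rail (25 mm deep), at rack y = -30 mm
- tray_spot (a point): centre, on the bench, of the masking-tape corner marks under the drying stretch; they leave 20 mm all round the tray. Axes as the rack's; the tray's handle side faces -x
- tray: loose steel drip tray 170 (x) x 280 (y) x 30 mm, about 0.6 kg, on the bench to the left of its place. A flat black handle 20 mm wide (y), 12 mm thick, its middle 30 mm above the bench, sticks out towards the robot from x = -85 to -184 mm at y = 0; pinch it along y from above and slide. Origin: centre of the underside
- cap_piece: loose painted white pipe piece, about 0.28 kg, standing on an end cap (plain cup 62 mm across, 45 mm high); 34 mm pipe; flat 8 mm aluminium plate hook plugged into its top. Bight 190 mm above the foot; grip tongue above it, 24 mm wide (x), 8 mm thick (y), from 12 to 56 mm above the bight: pinch it along y. Origin: centre of the foot's underside, z up the pipe. May be absent
- cap_piece_bight (a point): point of the hook that rests on the rail's top, on the pipe's axis; axes as the piece's. The hook is a C in the x-z plane, open to +x: bight 35 mm wide; shank down the -x side (x -28 to -18 mm); tip on the +x side (18 to 28 mm) ends 18 mm below the bight; lower arm 64 mm below it. The rail enters sideways between tip and arm (46 mm gap), then the hook is lowered
- flange_piece: loose painted white pipe piece, 34 mm pipe, on a floor flange (flat disc 78 mm across, 10 mm thick, 46 mm hub). Hook, sizes, origin and axes as cap_piece. May be absent
- flange_piece_bight (a point): bight of its hook, as cap_piece_bight
- bell_piece: loose painted white pipe piece, 34 mm pipe, on a reducer (a bell 72 mm across at the foot, narrowing to 46 mm). Hook, sizes, origin and axes as cap_piece. May be absent
- bell_piece_bight (a point): bight of its hook, as cap_piece_bight
- pin: loose keeper pin, 90 mm long, standing upright in its wooden block: steel shaft 10 mm thick, 48 mm long, with a tapered end; then a 24 mm collar 5 mm thick; then a black round grip 18 mm thick from 53 to 90 mm. Origin: the shaft's lower end; z up to the grip
- pin_collar (a point): centre of the underside of the pin's collar, 48 mm above the pin's origin; rests on the rail's top when the pin is fully home
- pin_block: fixed wooden block 70 x 70 x 50 mm with a 14 mm hole in which the pin stands, its collar on the block's top. Origin: centre of the underside
- vise: bystander: blue drill-press vise 190 x 170 x 75 mm, with a bit of pipe in its jaws. Origin: centre of the underside
- water_bottle: bystander: red bottle 84 mm across, 205 mm tall. Origin: centre of the underside
- spray_can: bystander: spray can 66 mm across, 190 mm tall. Origin: centre of the underside

How it is judged:
By the outcome, as a careful person would: the job done as asked, in the order asked, and still so for the second after the job is handed in, with the robot touching nothing.
Of cap_piece, flange_piece, bell_piece only 2 to 3 are there at a start; the rules pass over those that are not, and their reading is None.
At some moment in a run one of tray, cap_piece, flange_piece, bell_piece may be knocked a few centimetres aside while the robot is not near it.
It also fails if it takes over 210 s, if anything falls off the work surface, if the arm or the gripper's body presses on something with over 40 N, if the wrist force passes 120 N, or if a joint passes its speed limit or range.

## Working session

There is one attempt and no reset: what is moved stays moved. The work goes in short steps, Python scripts to look and compute and a tool call to move; the robot and the scene stay as the last step left them, time stands still between calls to the robot, and variables do not carry over. Pictures are saved under pics/ and viewed, at most 14 in all, crops included, and the job is handed in when it is done.

Besides the shell and the picture viewer there is one more tool, called in YAML: its name, and indented under it one key for each argument. servo_tool: Moves the arm, as the interface text tells. Shifts and turns lie within -1 to 1; 1 stands for 25 cm of shift or 4 degrees of turn. Its arguments: {"type":"object","properties":{"rows":{"type":"array","items":{"type":"number"}},"grip":{"type":"number"},"force":{"type":"number"}},"required":["rows"]}

```bash
mkdir -p pics; ls; python3 - <<'E'
from bench import telemetry, viewer, r
import cv2,numpy as np
s=telemetry.sense();print(s)
for n in("scene","top"):
    p,d=viewer.grab_frame(n);cv2.imwrite(f"pics/{n}0.png",p);np.save(f"pics/{n}0.npy",d)
    m=viewer.camera_model(n);print(n,m["mtx"],np.round(np.linalg.inv(m["world_to_cam"]),3))
print(viewer.camera_model("wrist"))
E
```

```text
pics
{'t': 0.0, 'joint_positions': array([-1.20102160e+00,  8.74880088e-02,  1.75090600e-01,  1.65979621e+00,
       -1.93444065e-07,  1.57081404e+00]), 'dq': array([-0.00105775,  0.00079764, -0.00045024, -0.00013825,  0.00011549,
        0.00037773]), 'tau': array([-2.10823473e-04, -5.20385528e+01,  4.64810264e+01,  1.59245561e-02,
        4.66838071e-05,  6.48238242e-06]), 'eef_pos': array([ 198.68587387, -512.60028915,  230.54537575]), 'eef_rot': array([[ 9.32415187e-01,  3.61388521e-01, -5.05168344e-04],
       [ 3.61388874e-01, -9.32414277e-01,  1.30277513e-03],
       [-2.18200456e-07, -1.39728953e-03, -9.99999024e-01]]), 'contact_force': array([-0.58470311, -0.48379206,  0.53310465]), 'moment': array([-0.03963779,  0.04279724, -0.04246061]), 'grasp_force': 0.0, 'opening': 85.26281288287439}
scene [[599.28402109   0.         317.38729292]
 [  0.         599.28402109 241.26466395]
 [  0.           0.           1.        ]] [[ 8.310000e-01  4.580000e-01 -3.150000e-01  9.581510e+02]
 [ 5.560000e-01 -6.950000e-01  4.560000e-01 -7.334530e+02]
 [-1.100000e-02 -5.540000e-01 -8.320000e
[... 271 characters left out ...]
-1.000000e+00 -1.000000e-03  5.000000e-03 -2.827000e+00]
 [-5.000000e-03 -5.800000e-02 -9.980000e-01  1.619627e+03]
 [ 0.000000e+00  0.000000e+00  0.000000e+00  1.000000e+00]]
{'mtx': array([[368.11290822,   0.        , 317.87371026],
       [  0.        , 368.11290822, 241.43201563],
       [  0.        ,   0.        ,   1.        ]]), 'tool_from_camera': array([[ 1.92223888e-04, -9.51990931e-01, -3.06126166e-01,
         7.88623207e+01],
       [ 9.99999574e-01,  4.59266570e-04, -8.00303377e-04,
        -1.08518207e+00],
       [ 9.02475071e-04, -3.06125882e-01,  9.51990615e-01,
        -1.41905471e+02],
       [ 0.00000000e+00,  0.00000000e+00,  0.00000000e+00,
         1.00000000e+00]])}
```

View pics/scene0.png

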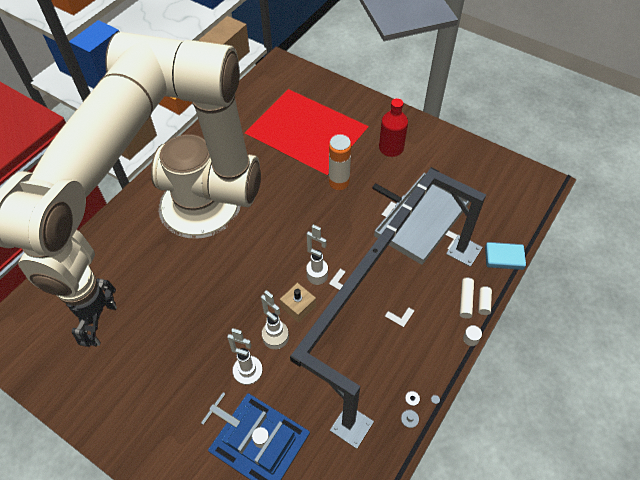

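View pics/top0.png

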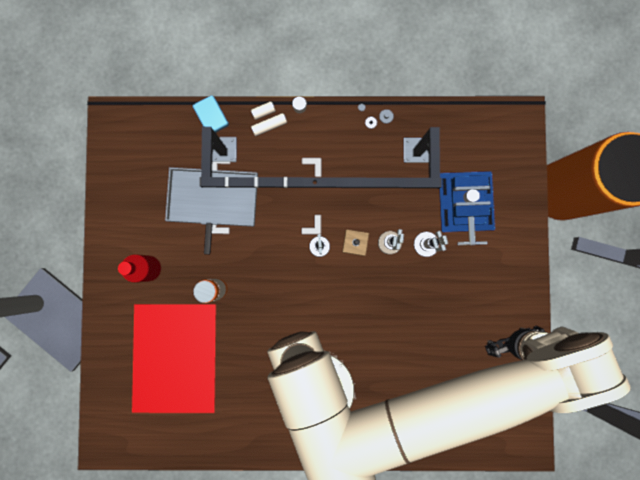

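The scene shows three standing pieces (scene px ~(317,265), (273,328), (246,367)), the pin block (297,297), the tray at the left under the rail with its handle at (385,190), and the vise at lower right. Next I'll zoom in and compute points.

```bash
cat > h.py <<'E'
from bench import telemetry, viewer, r
import cv2,numpy as np
def cam(n):
    m=viewer.camera_model(n); K=m["mtx"]
    if n=="wrist":
        s=telemetry.sense(); T=np.eye(4); T[:3,:3]=s["eef_rot"]; T[:3,3]=s["eef_pos"]; return K,T@m["tool_from_camera"]
    return K,np.linalg.inv(m["world_to_cam"])
def ray(c,u,v,z):
    K,T=c; d=T[:3,:3]@np.linalg.solve(K,[u,v,1.]); o=T[:3,3]
    return o+d*(z-o[2])/d[2]
def cloud(c,d):
    K,T=c; v,u=np.mgrid[:480,:640]
    P=np.stack([(u-K[0,2])/K[0,0]*d,(v-K[1,2])/K[1,1]*d,d],-1)
    W=P@T[:3,:3].T+T[:3,3]; W[d<=0]=np.nan; return W
E
python3 - <<'E'
from h import *
p=cv2.imread("pics/top0.png"); d=np.load("pics/top0.npy")
a=cv2.resize(p[90:270,155:510],None,fx=2.25,fy=2.25,interpolation=cv2.INTER_CUBIC)
cv2.imwrite("pics/topz.png",a)
q=cv2.imread("pics/scene0.png"); cv2.imwrite("pics/scz.png",cv2.resize(q[160:390,220:500],None,fx=2.6,fy=2.6,interpolation=cv2.INTER_CUBIC))
W=cloud(cam("top"),d); np.save("pics/Wt.npy",W)
for u,v in [(315,183),(215,182),(420,183),(319,240),(391,243),(427,243),(355,241),(208,240),(210,200),(300,300),(205,291),(435,150)]: print(u,v,W[v,u].round(0),p[v,u])
E
```

```text
315 183 [661.   2.  -3.] [47 59 84]
215 182 [618. 273. 261.] [84 75 71]
420 183 [ 615. -284.  263.] [82 73 69]
319 240 [461. -10. 243.] [219 213 198]
391 243 [ 460. -226.  114.] [37 33 33]
427 243 [ 461. -338.   95.] [133 130 129]
355 241 [ 467. -121.   88.] [64 64 67]
208 240 [473. 338.  36.] [78 79 81]
210 200 [603. 339.  13.] [182 168 157]
300 300 [283.  49.   2.] [39 58 89]
205 291 [319. 313. 186.] [219 209 196]
435 150 [ 707. -327.  259.] [84 74 71]
```

View pics/topz.png

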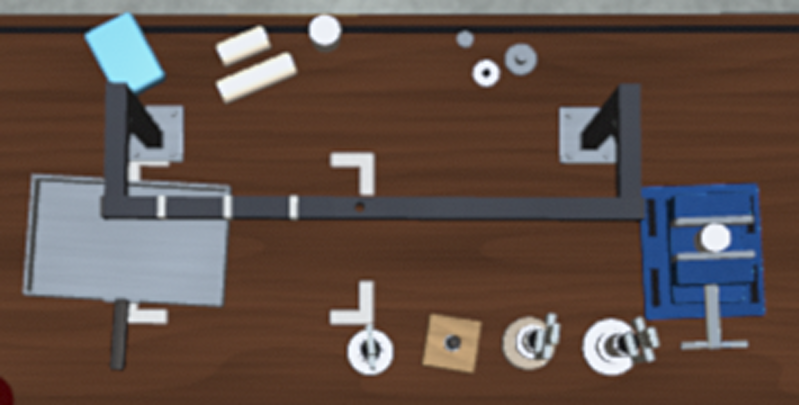

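View pics/scz.png

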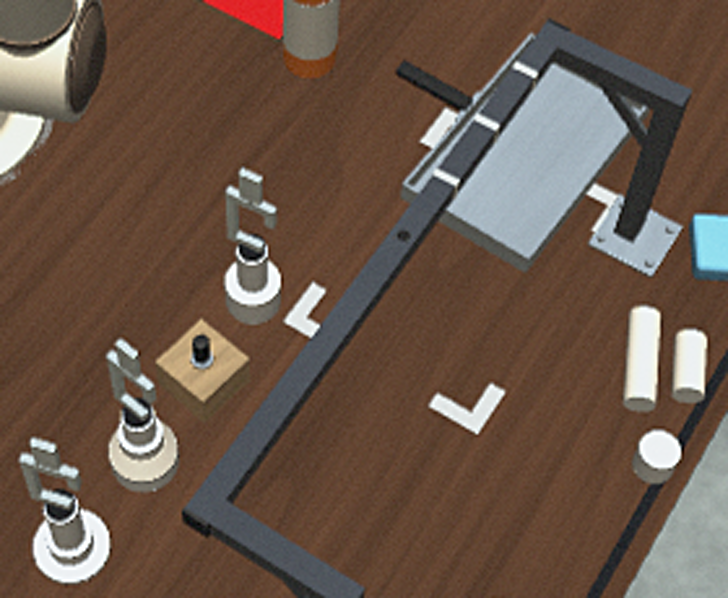

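Crops: rail at zoom row 207 with marks at cols 161/227/293 and hole at (360,206); cap piece left (370,350), bell (527,343), flange (612,347), pin (453,342); tray rotated slightly, handle (120,335). Now I'll measure all of these.

```bash
cat > m.py <<'E'
from h import *
def rail(W):
    m=(abs(W[...,2]-261)<8)&(abs(W[...,0]-617)<25)&(abs(W[...,1]+10)<270)
    P=W[m]; c=np.polyfit(P[:,1],P[:,0],1); return c,np.median(P[:,2]),m.sum()
def rect(P):
    return cv2.minAreaRect(P[:,:2].astype(np.float32))
def pieces(W):
    out=[]
    for y0 in(-10,-205,-300):
        B=(abs(W[...,0]-450)<75)&(abs(W[...,1]-y0)<50)
        P=W[B]; lo=P[(P[:,2]>100)]; t=P[P[:,2]>212]; f=P[(P[:,2]>6)&(P[:,2]<50)]
        o=[y0,len(t)]
        if len(t)>5: q=rect(t); o+=[np.round(t.mean(0)),np.round(q[0]),np.round(q[1]),round(q[2])]
        if len(f)>5: q=cv2.minEnclosingCircle(f[:,:2].astype(np.float32)); o+=["foot",np.round(q[0]),round(q[1])]
        print(*o)
E
python3 - <<'E'
from m import *
dt=np.load("pics/top0.npy"); ds=np.load("pics/scene0.npy")
pt=cv2.imread("pics/top0.png"); ps=cv2.imread("pics/scene0.png")
for n,d,p in(("top",dt,pt),("scene",ds,ps)):
    c=cam(n); W=cloud(c,d); print(n,"rail",rail(W)); pieces(W)
    # marks: white pixels at rail height
    wh=(p.min(2)>150)
    m=wh&(abs(W[...,2]-260)<12)&(abs(W[...,0]-617)<25)
    k,l,s,ce=cv2.connectedComponentsWithStats(m.astype(np.uint8))
    for i in range(1,k):
        if s[i,4]>=8: print("mark",ce[i],s[i,4],ray(c,*ce[i],260).round(1))
    m=wh&(abs(W[...,2])<6)&(W[...,0]>480)&(W[...,0]<780)&(abs(W[...,1]-150)<200)
    k,l,s,ce=cv2.connectedComponentsWithStats(m.astype(np.uint8))
    for i in range(1,k):
        if s[i,4]>=25:
            v,u=np.nonzero(l==i); Q=np.array([ray(c,a,b,0) for a,b in zip(u,v)])
            print("tape",s[i,4],Q.min(0)[:2].round(),Q.max(0)[:2].round())
    m=(W[...,2]>22)&(W[...,2]<36)&(W[...,0]>400)&(W[...,0]<720)&(W[...,1]>130)&(W[...,1]<460)
    P=W[m]; hd=P[P[:,0]<510]; print("handle",len(hd),np.polyfit(hd[:,0],hd[:,1],1),hd.min(0).round(),hd.max(0).round())
    mt=(W[...,2]>4)&(W[...,2]<36)&(W[...,0]>525)&(W[...,0]<720)&(W[...,1]>130)&(W[...,1]<480); P=W[mt]; print("tray",rect(P),P[:,0].min(),P[:,0].max(),P[:,1].min(),P[:,1].max())
    m=(abs(W[...,2]-52)<8)&(abs(W[...,0]-470)<60)&(abs(W[...,1]+110)<60); print("block",rect(W[m]))
    m=(abs(W[...,2]-89)<8)&(abs(W[...,0]-470)<60)&(abs(W[...,1]+110)<60); print("pin",W[m].mean(0),m.sum())
E
```

```text
top rail (array([4.91450652e-03, 6.19200427e+02]), np.float64(260.6872851943215), np.int64(1872))
-10 26 [453. -11. 246.] [453. -11.] [23.  7.] 11 foot [448. -11.] 87
-205 38 [ 466. -233.  240.] [ 467. -234.] [ 8. 23.] 81 foot [ 453. -204.] 83
-300 19 [ 467. -348.  231.] [ 465. -349.] [17.  2.] 12 foot [ 449. -307.] 82
mark [226.07142857 180.85714286] 28 [621.6 243.1 260. ]
mark [255.54054054 181.16216216] 37 [620.8 162.8 260. ]
mark [285.  181.5] 30 [619.9  82.5 260. ]
tape 30 [745. 262.] [778. 285.]
tape 89 [706. 278.] [749. 337.]
tape 150 [683. -15.] [742.  44.]
tape 961 [530. 202.] [641. 351.]
tape 168 [491. -15.] [556.  43.]
tape 84 [498. 282.] [523. 334.]
handle 73 [-5.81291359e-02  3.68039697e+02] [432. 330.  25.] [508. 352.  36.]
tray ((621.70654296875, 304.4146423339844), (348.1931457519531, 193.3100128173828), 89.9939956665039) 525.0498956429612 718.3702476280757 130.3165907396868 478.5014429587079
block ((465.7990417480469, -124.36996459960938), (70.046875, 70.10337829589844), 81.43257141113281)
pin [ 465.29949863 -124.10933251   91.325523  ] 25
scene rail (array([4.958692
[... 339 characters left out ...]
.2 260. ]
mark [406.93103448 206.51724138] 29 [620.6 163.7 260. ]
mark [391.44827586 227.86206897] 29 [620.8  83.2 260. ]
tape 84 [498. 282.] [517. 341.]
tape 1015 [573. 212.] [688. 353.]
tape 164 [698. 266.] [779. 342.]
tape 135 [496. -14.] [533.  45.]
tape 191 [682. -15.] [742.  44.]
handle 115 [-3.39873535e-02  3.55749714e+02] [428. 326.  22.] [509. 360.  36.]
tray ((622.39990234375, 304.8094482421875), (349.04486083984375, 194.6611785888672), 89.80235290527344) 525.2016348453901 719.6753846065691 130.22731239380403 479.62601541463437
block ((466.9645080566406, -125.16096496582031), (74.40860748291016, 73.9897689819336), 80.8569107055664)
pin [ 467.93787601 -126.13533503   90.24952279] 36
```

```bash
cat > m2.py <<'E'
from h import *
def rect(P): return cv2.minAreaRect(P[:,:2].astype(np.float32))
def blobs(W,lo,hi,box,n=8):
    m=(W[...,2]>lo)&(W[...,2]<hi)&(W[...,0]>box[0])&(W[...,0]<box[1])&(W[...,1]>box[2])&(W[...,1]<box[3])
    k,l,s,ce=cv2.connectedComponentsWithStats(m.astype(np.uint8))
    for i in range(1,k):
        if s[i,4]>=n:
            P=W[l==i]; q=rect(P); print(" ",s[i,4],"mean",P.mean(0).round(1),"rect",np.round(q[0],1),np.round(q[1]),round(q[2],1),"circ",np.round(cv2.minEnclosingCircle(P[:,:2].astype(np.float32)),1) if 0 else "")
E
python3 - <<'E'
from m2 import *
for n in("top","scene"):
    W=cloud(cam(n),np.load(f"pics/{n}0.npy")); print(n)
    print("tongue");blobs(W,222,262,(380,560,-420,60))
    print("arm");blobs(W,118,140,(380,560,-420,60))
    print("foot");blobs(W,5,18,(380,520,-420,-260)); 
    print("cap");blobs(W,38,52,(380,520,-70,60))
    print("low cap/bell");blobs(W,6,40,(380,520,-270,60))
    print("tray");blobs(W,8,36,(515,730,150,470),60)
E
```

```text
top
tongue
  35 mean [ 466.2 -232.9  242.4] rect [ 467.  -234.1] [ 8. 23.] 80.9 circ 
  45 mean [ 462.3 -351.7  240.3] rect [ 462.7 -352.2] [23. 10.] 17.6 circ 
  26 mean [453.4 -11.2 245.8] rect [453.2 -11.2] [23.  7.] 10.9 circ 
arm
  42 mean [ 464.  -233.2  125.2] rect [ 461.  -233.2] [39. 15.] 1.9 circ 
  50 mean [ 457.9 -353.3  124.8] rect [ 455.3 -352.5] [40. 16.] 8.3 circ 
  9 mean [451.   -4.6 121.4] rect [450.4  -4.9] [9. 8.] 44.1 circ 
foot
  34 mean [ 511.1 -410.4   12.3] rect [ 510.  -411.2] [22. 16.] 10.8 circ 
  247 mean [ 460.2 -343.7   10.6] rect [ 460.7 -347.8] [70. 87.] 89.7 circ 
  8 mean [ 477.8 -285.4    6.7] rect [ 478.1 -286.7] [13.  6.] 3.4 circ 
cap
  162 mean [451.9 -10.8  45.7] rect [453.8 -11.3] [57. 56.] 0.2 circ 
low cap/bell
  128 mean [ 463.9 -221.    29.9] rect [ 466.  -230.7] [72. 64.] 10.8 circ 
  8 mean [ 425.8 -130.5   14.5] rect [ 424.4 -128.4] [ 7. 13.] 70.3 circ 
tray
  191 mean [675.5 442.   21.4] rect [670.9 445.4] [ 76. 148.] 46.4 circ 
  125 mean [690.3 258.8  23.5] rect [690.4 259.2] [143.  16.] 85.8 circ 
  156 mean [561.1 216.7  23.4] re
[... 558 characters left out ...]
7.7 circ 
foot
  13 mean [ 482.8 -266.    11.4] rect [ 482.8 -265.8] [22.  4.] 26.2 circ 
  335 mean [ 471.4 -359.6    9.8] rect [ 466.3 -355.9] [78. 71.] 53.0 circ 
  39 mean [ 510.7 -411.1   11.6] rect [ 510.7 -410.5] [18. 17.] 0.6 circ 
cap
  185 mean [460.  -20.   44.8] rect [456.9 -15.4] [58. 57.] 27.8 circ 
low cap/bell
  132 mean [467.9 -31.1  23.1] rect [466.6 -28.2] [58. 27.] 36.8 circ 
  190 mean [ 482.3 -142.8   23. ] rect [ 479.7 -144.2] [97. 54.] 35.8 circ 
  262 mean [ 481.  -247.6   27.6] rect [ 468.7 -236. ] [71. 72.] 52.0 circ 
tray
  287 mean [530.8 317.4  23.5] rect [528.5 330.9] [274.  26.] 89.9 circ 
  381 mean [663.2 244.7  22. ] rect [642.2 306. ] [242. 116.] 85.7 circ
```

servo_tool:
  rows: [0.06, 0.16, 0.04, 0, 0, -0.525, 0.06, 0.16, 0.04, 0, 0, -0.525, 0.06, 0.16, 0.04, 0, 0, -0.525, 0.06, 0.16, 0.04, 0, 0, -0.525, 0.06, 0.16, 0.04, 0, 0, -0.525, 0.06, 0.16, 0.04, 0, 0, -0.525, 0.06, 0.16, 0.04, 0, 0, -0.525, 0.06, 0.16, 0.04, 0, 0, -0.525, 0.06, 0.16, 0.04, 0, 0, -0.525, 0.06, 0.16, 0.04, 0, 0, -0.525, 0.06, 0.16, 0.04, 0, 0, -0.525, 0.06, 0.16, 0.04, 0, 0, -0.525]
  grip: -1

```text
t: 1.3
eef_pos: [378.9, -31.0, 351.6]
eef_rot: [[0.997, -0.071, 0.0], [-0.071, -0.997, -0.0], [0.0, 0.0, -1.0]]
contact_force: [1.1, -0.7, -0.9]
opening: 85.5
grasp_force: 0.0
```

servo_tool:
  rows: [0.03, 0.15, 0, 0, 0, 0, 0.03, 0.15, 0, 0, 0, 0, 0.03, 0.15, 0, 0, 0, 0, 0.03, 0.15, 0, 0, 0, 0, 0.03, 0.15, 0, 0, 0, 0, 0.03, 0.15, 0, 0, 0, 0, 0.03, 0.15, 0, 0, 0, 0, 0.03, 0.15, 0, 0, 0, 0, 0.03, 0.1, 0, 0, 0, 0, 0.03, 0.1, 0, 0, 0, 0, 0, 0, 0, 0, 0, 0, 0, 0, 0, 0, 0, 0]

```text
t: 2.5
eef_pos: [464.3, 120.0, 351.3]
eef_rot: [[0.986, 0.163, -0.027], [0.166, -0.976, 0.145], [-0.002, -0.147, -0.989]]
contact_force: [0.1, 0.1, -0.1]
opening: 85.0
grasp_force: 0.0
```

```bash
cat > wsee.py <<'E'
from h import *
import sys
def see(name):
    s=telemetry.sense(); c=cam("wrist"); p,d=viewer.grab_frame("wrist")
    cv2.imwrite(f"pics/{name}.png",p); np.save(f"pics/{name}.npy",d)
    return s,c,p,d,cloud(c,d)
E
python3 - <<'E'
from wsee import *
from m2 import *
c=cam("top")
for z in[(169.7,167.8),(257.2,173.1),(253.7,225.6),(165.2,220.7)]: print(ray(c,*z,30).round(1))
s,c,p,d,W=see("w_tray"); print(s["eef_pos"],s["eef_rot"].round(3))
print("handle");blobs(W,22,45,(400,515,260,400))
m=(W[...,2]>24)&(W[...,2]<42)&(W[...,0]<505)&(W[...,0]>425)&(abs(W[...,1]-340)<40); P=W[m]
if len(P): print(np.polyfit(P[:,0],P[:,1],1),np.median(P[:,2]),P[:,0].min())
E
```

```text
[704.  465.3  30. ]
[686.9 185.7  30. ]
[519.  195.5  30. ]
[534.5 476.6  30. ]
[464.33833582 120.02093132 351.2766958 ] [[ 0.986  0.163 -0.027]
 [ 0.166 -0.976  0.145]
 [-0.002 -0.147 -0.989]]
handle
  1130 mean [473.7 339.8  34.6] rect [472.3 341.2] [22. 86.] 87.9 circ 
[-5.87193793e-02  3.67669896e+02] 35.26007084341998 429.6549363159653
```

```bash
python3 - <<'E'
from h import *
s=telemetry.sense(); print(s["joint_positions"].round(3), s["contact_force"].round(2))
E
```

```text
[ 0.165 -0.006  0.314  1.893  0.148  3.141] [-0.54  0.17  0.  ]
```

servo_tool:
  rows: [0, 0, 0, -0.7, -0.13, 1, 0, 0, 0, -0.7, -0.13, 1, 0, 0, 0, -0.7, -0.13, 1, 0, 0, 0, 0, 0, 1, 0, 0, 0, 0, 0, 1, 0, 0, 0, 0, 0, 1, 0, 0, 0, 0, 0, 1, 0, 0, 0, 0, 0, 1, 0, 0, 0, 0, 0, 1, 0, 0, 0, 0, 0, 1, 0, 0, 0, 0, 0, 1, 0, 0, 0, 0, 0, 1]

```text
t: 3.75
eef_pos: [463.9, 119.3, 352.0]
eef_rot: [[0.536, 0.844, -0.007], [0.844, -0.536, -0.012], [-0.014, 0.001, -1.0]]
contact_force: [1.3, -0.6, 0.5]
opening: 85.4
grasp_force: 0.0
```

servo_tool:
  rows: [0, 0.02, 0, 0, 0, 1, 0, 0.06, 0, 0, 0, 1, 0, 0.06, 0, 0, 0, 1, 0, 0.06, 0, 0, 0, 1, 0, 0.06, 0, 0, 0, 1, 0, 0.06, 0, 0, 0, 1, 0, 0.06, 0, 0, 0, 1, 0, 0.06, 0, 0, 0, 1, 0, 0.06, 0, 0, 0, 1, 0, 0.06, 0, 0, 0, 1, 0, 0.06, 0, 0, 0, 1, 0, 0.06, 0, 0, 0, 1]

```text
t: 4.95
eef_pos: [464.1, 289.9, 352.1]
eef_rot: [[-0.269, 0.963, 0.005], [0.963, 0.269, -0.014], [-0.015, 0.001, -1.0]]
contact_force: [-0.0, -0.4, -0.4]
opening: 85.4
grasp_force: 0.0
```

servo_tool:
  rows: [0, 0, 0, 0, 0, 1, 0, 0, 0, 0, 0, 1, 0, 0, 0, 0, 0, 1, 0, 0, 0, 0, 0, 1, 0, 0, 0, 0, 0, 1, 0, 0, 0, 0, 0, 1, 0, 0, 0, 0, 0, 1, 0, 0, 0, 0, 0, 1, 0, 0, 0, 0, 0, 1, 0, 0, 0, 0, 0, 1, 0, 0, 0, 0, 0, 1, 0, 0, 0, 0, 0, 1]

```text
t: 6.15
eef_pos: [464.1, 289.2, 352.0]
eef_rot: [[-0.895, 0.445, 0.014], [0.445, 0.896, -0.006], [-0.015, 0.001, -1.0]]
contact_force: [-0.2, -0.4, 0.2]
opening: 85.1
grasp_force: 0.0
```

```bash
cat > st.py <<'E'
from h import *
from scipy.spatial.transform import Rotation as R
import sys
def turn(yaw):
    "rotvec (units of 4 deg) from the present attitude to tool-down with tool x at yaw deg"
    a=np.radians(yaw); x=np.array([np.cos(a),np.sin(a),0]); z=np.array([0,0,-1.]); D=np.c_[x,np.cross(z,x),z]
    return np.degrees(R.from_matrix(D@telemetry.sense()["eef_rot"].T).as_rotvec())/4
if __name__=="__main__":
    s=telemetry.sense(); print(s["t"],s["eef_pos"].round(1),"q",s["joint_positions"].round(2),"turn",turn(float(sys.argv[1])).round(2))
E
python3 st.py 176
```

```text
6.15 [464.1 289.2 352. ] q [ 0.56  0.16  0.5   1.9  -0.01  1.02] turn [0.05 0.21 5.61]
```

servo_tool:
  rows: [0.0073, 0.0337, 0, 0.01, 0.035, 0.96, 0.0073, 0.0337, 0, 0.01, 0.035, 0.96, 0.0073, 0.0337, 0, 0.01, 0.035, 0.96, 0.0073, 0.0337, 0, 0.01, 0.035, 0.96, 0.0073, 0.0337, 0, 0.01, 0.035, 0.96, 0.0073, 0.0337, 0, 0.01, 0.035, 0.96, 0, 0, -0.15, 0, 0, 0, 0, 0, -0.15, 0, 0, 0, 0, 0, -0.15, 0, 0, 0, 0, 0, -0.15, 0, 0, 0, 0, 0, -0.15, 0, 0, 0, 0, 0, -0.15, 0, 0, 0]

```text
t: 7.35
eef_pos: [475.1, 339.7, 125.6]
eef_rot: [[-0.998, 0.062, 0.0], [0.062, 0.998, 0.001], [-0.0, 0.001, -1.0]]
contact_force: [-0.0, 0.6, -0.4]
opening: 85.4
grasp_force: 0.0
```

```bash
python3 st.py 176.6; python3 - <<'E'
from wsee import *
s,c,p,d,W=see("w_tray2")
m=(W[...,2]>24)&(W[...,2]<42)&(W[...,0]<515)&(W[...,0]>425)&(abs(W[...,1]-340)<30); P=W[m]
print(len(P),np.polyfit(P[:,0],P[:,1],1),np.median(P,0))
E
```

```text
7.35 [475.1 339.7 125.6] q [0.62 0.15 0.04 1.46 0.   0.68] turn [-0.01  0.    0.04]
3725 [-5.97644868e-02  3.69617746e+02] [467.87584681 341.54997233  35.07986507]
```

servo_tool:
  rows: [0, 0.005, -0.08, 0, 0, 0, 0, 0, -0.08, 0, 0, 0, 0, 0, -0.08, 0, 0, 0, 0, 0, -0.07, 0, 0, 0, 0, 0, -0.06, 0, 0, 0, 0, 0, -0.04, 0, 0, 0, 0, 0, -0.03, 0, 0, 0, 0, 0, -0.02, 0, 0, 0, 0, 0, 0, 0, 0, 0]

```text
t: 8.3
eef_pos: [475.1, 341.6, 11.2]
eef_rot: [[-0.998, 0.061, -0.001], [0.061, 0.998, 0.0], [0.001, 0.0, -1.0]]
contact_force: [-0.0, 0.8, 0.1]
opening: 85.6
grasp_force: 0.0
```

servo_tool:
  rows: [0, 0, 0, 0, 0, 0, 0, 0, 0, 0, 0, 0, 0, 0, 0, 0, 0, 0, 0, 0, 0, 0, 0, 0, 0, 0, 0, 0, 0, 0, 0, 0, 0, 0, 0, 0, 0, 0, 0, 0, 0, 0, 0, 0, 0, 0, 0, 0]
  grip: 1
  force: 50

```text
t: 9.1
eef_pos: [475.3, 341.6, 11.9]
eef_rot: [[-0.998, 0.061, -0.0], [0.061, 0.998, 0.0], [0.0, 0.0, -1.0]]
contact_force: [-1.6, -2.7, 4.9]
opening: 18.8
grasp_force: 50.9
```

servo_tool:
  rows: [0.0028, -0.03, 0, 0, 0, 0.05, 0.0028, -0.05, 0, 0, 0, 0.07, 0.0028, -0.07, 0, 0, 0, 0.07, 0.0028, -0.07, 0, 0, 0, 0.07, 0.0028, -0.07, 0, 0, 0, 0.07, 0.0028, -0.07, 0, 0, 0, 0.07, 0.0028, -0.07, 0, 0, 0, 0.07, 0.0028, -0.07, 0, 0, 0, 0.07, 0.0028, -0.07, 0, 0, 0, 0.07, 0.0028, -0.07, 0, 0, 0, 0.07, 0.0028, -0.05, 0, 0, 0, 0.07, 0.0028, -0.014, 0, 0, 0, 0.03]

```text
t: 10.3
eef_pos: [483.7, 165.7, 11.9]
eef_rot: [[-1.0, 0.006, -0.0], [0.006, 1.0, 0.002], [0.0, 0.002, -1.0]]
contact_force: [-2.1, 6.5, 4.1]
opening: 18.9
grasp_force: 51.0
```

```bash
cat > tray.py <<'E'
from h import *
for n in("top","scene"):
    p,d=viewer.grab_frame(n); cv2.imwrite(f"pics/{n}1.png",p); np.save(f"pics/{n}1.npy",d); c=cam(n); W=cloud(c,d)
    m=(W[...,2]>20)&(W[...,2]<40)&(W[...,0]>515)&(W[...,0]<730)&(W[...,1]>-30)&(W[...,1]<345)
    P=W[m]; q=cv2.minAreaRect(P[:,:2].astype(np.float32)); print(n,len(P),q)
    wh=(p.min(2)>150)&(abs(W[...,2])<6)&(W[...,0]>480)&(W[...,0]<760)&(abs(W[...,1]-162)<190)
    k,l,s,ce=cv2.connectedComponentsWithStats(wh.astype(np.uint8))
    for i in range(1,k):
        if 25<=s[i,4]<300:
            v,u=np.nonzero(l==i); Q=np.array([ray(c,a,b,0) for a,b in zip(u,v)]); print("tape",s[i,4],Q.min(0)[:2].round(),Q.max(0)[:2].round())
cv2.imwrite("pics/trayz.png",cv2.resize(cv2.imread("pics/top1.png")[120:270,180:360],None,fx=3,fy=3))
E
python3 st.py 179.7; python3 tray.py
```

```text
10.3 [483.7 165.7  11.9] q [ 0.33  0.02 -0.32  1.23  0.    0.33] turn [-0.03 -0.    0.01]
top 361 ((622.349609375, 167.2756805419922), (281.8973388671875, 171.25572204589844), 89.75878143310547)
tape 132 [686. 268.] [759. 337.]
tape 157 [683. -15.] [742.  44.]
tape 99 [501. 318.] [556. 341.]
tape 167 [491. -15.] [556.  43.]
scene 619 ((612.1429443359375, 167.23106384277344), (192.59471130371094, 287.4983215332031), 0.3986262381076813)
tape 108 [497. 282.] [533. 341.]
tape 140 [683. 264.] [759. 342.]
tape 138 [496. -14.] [533.  45.]
tape 195 [682. -15.] [742.  44.]
```

View pics/trayz.png

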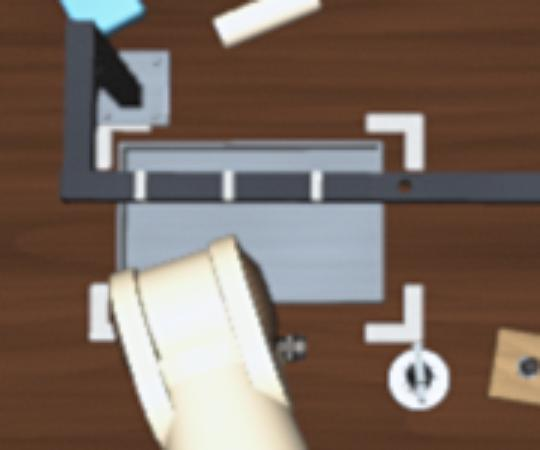

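The tray lies between the corners, about 4 mm too far left (tray ~(118–384, 143–302) in the crop). I'll nudge it, release and rise.

servo_tool:
  rows: [-0.004, -0.009, 0, 0, 0, 0, -0.004, -0.009, 0, 0, 0, 0, 0, 0, 0, 0, 0, 0, 0, 0, 0, 0, 0, 0]

```text
t: 10.8
eef_pos: [482.2, 161.8, 11.9]
eef_rot: [[-1.0, 0.006, 0.001], [0.006, 1.0, 0.001], [-0.001, 0.001, -1.0]]
contact_force: [2.8, 4.3, 3.7]
opening: 19.0
grasp_force: 50.9
```

servo_tool:
  rows: [0, 0, 0, 0, 0, 0, 0, 0, 0, 0, 0, 0, 0, 0, 0, 0, 0, 0, 0, 0, 0, 0, 0, 0, 0, 0, 0, 0, 0, 0]
  grip: -0.4

```text
t: 11.3
eef_pos: [481.4, 161.1, 11.3]
eef_rot: [[-1.0, 0.007, -0.001], [0.007, 1.0, 0.0], [0.001, 0.0, -1.0]]
contact_force: [-0.2, -0.5, 0.5]
opening: 59.4
grasp_force: 0.0
```

servo_tool:
  rows: [0, 0, 0.03, 0, 0, 0, 0, 0, 0.06, 0, 0, 0, 0, 0, 0.12, 0, 0, 0, 0, 0, 0.15, 0, 0, 0, 0, 0, 0.15, 0, 0, 0, 0, 0, 0.15, 0, 0, 0, 0, 0, 0.15, 0, 0, 0, 0, 0, 0.15, 0, 0, 0, 0, 0, 0.15, 0, 0, 0, 0, 0, 0.15, 0, 0, 0, 0, 0, 0.1, 0, 0, 0, 0, 0, 0, 0, 0, 0]

```text
t: 12.5
eef_pos: [481.7, 161.2, 356.5]
eef_rot: [[-1.0, 0.007, 0.006], [0.007, 1.0, 0.003], [-0.006, 0.003, -1.0]]
contact_force: [0.5, 0.6, -0.3]
opening: 59.6
grasp_force: 0.0
```

servo_tool:
  rows: [0, -0.1, 0, 0, 0, -0.2, 0, -0.16, 0, 0, 0, -0.2, 0, -0.16, 0, 0, 0, -0.2, 0, -0.16, 0, 0, 0, -0.2, 0, -0.16, 0, 0, 0, -0.2, 0, -0.16, 0, 0, 0, -0.2, 0, -0.16, 0, 0, 0, -0.2, -0.03, -0.16, 0, 0, 0, -0.2, -0.03, -0.16, 0, 0, 0, -0.2, 0, -0.16, 0, 0, 0, -0.2, 0, -0.05, 0, 0, 0, 0, 0, 0, 0, 0, 0, 0]

```text
t: 13.7
eef_pos: [466.1, -237.5, 351.2]
eef_rot: [[-0.989, 0.148, -0.001], [0.148, 0.989, 0.001], [0.001, 0.001, -1.0]]
contact_force: [0.3, -0.3, -0.6]
opening: 60.1
grasp_force: 0.0
```

```bash
cat > tong.py <<'E'
from wsee import *
from m2 import *
def tong(name,box,zs=(205,265)):
    s,c,p,d,W=see(name); print("t",s["t"],"tcp",s["eef_pos"].round(1))
    for lo,hi in(zs,(112,140),(4,60)): print(lo); blobs(W,lo,hi,box,60)
    m=(W[...,2]>235)&(W[...,2]<262)&(W[...,0]>box[0])&(W[...,0]<box[1])&(W[...,1]>box[2])&(W[...,1]<box[3]); P=W[m]
    if len(P)>20:
        q=np.linalg.svd((P-P.mean(0))[:,:2],full_matrices=False)[2][0]; print("tongue",len(P),P.mean(0).round(1),"dir",round(np.degrees(np.arctan(q[1]/q[0])),1),"ztop",np.percentile(P[:,2],90).round(1))
E
python3 st.py 172; python3 -c "
from tong import *
tong('w_bell',(400,520,-295,-180))"
```

```text
13.7 [ 466.1 -237.5  351.2] q [-0.47  0.11  0.44  1.9   0.   -0.32] turn [-0.01 -0.02  0.13]
t 13.7 tcp [ 466.1 -237.5  351.2]
205
  491 mean [ 463.4 -233.9  239.7] rect [ 466.3 -234.2] [ 8. 23.] 82.1 circ 
112
  168 mean [ 465.1 -243.2  115.3] rect [ 465.4 -244.1] [ 8. 27.] 81.3 circ 
  168 mean [ 467.8 -225.2  115.3] rect [ 468.2 -224.4] [ 8. 26.] 81.8 circ 
4
  1259 mean [ 454.7 -232.8   36.6] rect [ 465.9 -234.3] [71. 70.] 81.6 circ 
tongue 393 [ 465.3 -234.2  244.4] dir -7.0 ztop 245.9
```

View pics/w_bell.png

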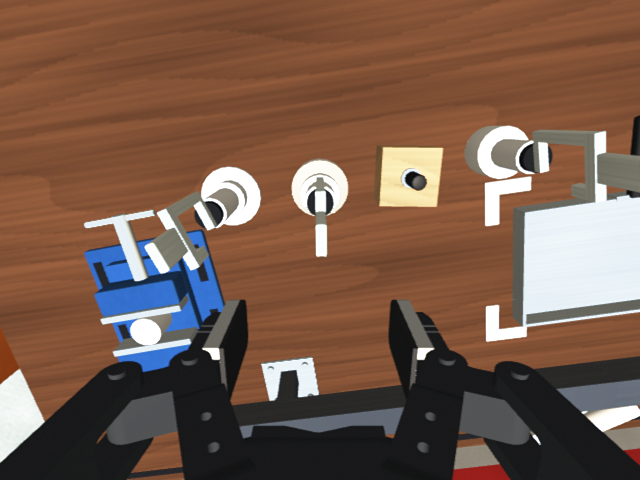

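The wrist view shows the bell's tongue at ~(321,240) between the open fingers, with the flange to the left and the pin block and cap to the right. I'll descend and grip.

servo_tool:
  rows: [0, 0.013, -0.06, 0, 0, 0.1, 0, 0, -0.1, 0, 0, 0, 0, 0, -0.1, 0, 0, 0, 0, 0, -0.1, 0, 0, 0, 0, 0, -0.1, 0, 0, 0, 0, 0, -0.06, 0, 0, 0, 0, 0, -0.036, 0, 0, 0, 0, 0, -0.02, 0, 0, 0, 0, 0, 0, 0, 0, 0]

```text
t: 14.65
eef_pos: [466.7, -232.4, 207.6]
eef_rot: [[-0.99, 0.138, -0.0], [0.138, 0.99, 0.001], [0.0, 0.001, -1.0]]
contact_force: [0.4, 0.7, 0.2]
opening: 59.8
grasp_force: 0.0
```

servo_tool:
  rows: [0, 0, 0, 0, 0, 0, 0, 0, 0, 0, 0, 0, 0, 0, 0, 0, 0, 0, 0, 0, 0, 0, 0, 0, 0, 0, 0, 0, 0, 0, 0, 0, 0, 0, 0, 0, 0, 0, 0, 0, 0, 0, 0, 0, 0, 0, 0, 0]
  grip: 1
  force: 60

```text
t: 15.45
eef_pos: [466.7, -233.2, 207.8]
eef_rot: [[-0.99, 0.139, -0.0], [0.139, 0.99, 0.0], [0.0, 0.0, -1.0]]
contact_force: [0.1, -1.9, 3.8]
opening: 7.3
grasp_force: 59.4
```

servo_tool:
  rows: [0, 0, 0.02, 0, 0, 0, 0, 0, 0.06, 0, 0, 0, 0, 0, 0.08, 0, 0, 0, 0, 0, 0.08, 0, 0, 0, 0, 0, 0.08, 0, 0, 0, 0, 0, 0.05, 0, 0, 0, 0, 0, 0.024, 0, 0, 0, 0.02, 0.01, 0, 0, 0, 0.4, 0.05, 0.03, 0, 0, 0, 0.4, 0.07, 0.03, 0, 0, 0, 0.4, 0.07, 0.03, 0, 0, 0, 0.4, 0.07, 0.03, 0, 0, 0, 0.35]

```text
t: 16.65
eef_pos: [537.9, -199.4, 304.7]
eef_rot: [[-1.0, 0.0, -0.002], [0.0, 1.0, 0.001], [0.002, 0.001, -1.0]]
contact_force: [0.8, -0.6, -3.8]
opening: 7.4
grasp_force: 58.5
```

servo_tool:
  rows: [0.05, 0, 0, 0, 0, 0, 0.025, 0, 0, 0, 0, 0, 0, 0, 0, 0, 0, 0, 0, 0, 0, 0, 0, 0, 0, 0, 0, 0, 0, 0]

```text
t: 17.15
eef_pos: [554.9, -200.6, 306.1]
eef_rot: [[-1.0, 0.003, -0.001], [0.003, 1.0, 0.0], [0.001, 0.0, -1.0]]
contact_force: [0.2, 1.2, -2.6]
opening: 7.6
grasp_force: 58.5
```

```bash
cat > near.py <<'E'
from wsee import *
from m2 import *
def near(name):
    "gap piece to rail, from the top and scene clouds and the wrist view"
    s=telemetry.sense(); print(s["eef_pos"].round(1),s["contact_force"].round(1))
    s,c,p,d,W=see(name)
    y=s["eef_pos"][1]
    m=(abs(W[...,2]-262)<6)&(W[...,0]>590)&(W[...,0]<640)&(abs(W[...,1]-y)<150)&(abs(W[...,1]-y)>25); P=W[m]
    if len(P): print("rail z",np.median(P[:,2]).round(1),"x",np.percentile(P[:,0],[3,97]).round(1),"y",np.percentile(P[:,1],[3,97]).round(),len(P))
    t,dd=viewer.grab_frame("scene"); cv2.imwrite(f"pics/{name}_s.png",t); V=cloud(cam("scene"),dd)
    m=(V[...,2]>150)&(V[...,2]<400)&(V[...,0]>480)&(V[...,0]<660)&(abs(V[...,1]-y)<12); P=V[m]; print("scene pts",len(P))
E
python3 st.py 179.7;python3 -c "
from near import *
near('n_bell')
p=cv2.imread('pics/n_bell_s.png'); cv2.imwrite('pics/nz.png',cv2.resize(p[180:400,220:440],None,fx=2.6,fy=2.6,interpolation=cv2.INTER_CUBIC))"
```

```text
17.15 [ 554.9 -200.6  306.1] q [-0.35  0.23  0.49  1.83  0.   -0.34] turn [-0.01 -0.01 -0.03]
[ 554.9 -200.6  306.1] [ 0.2  1.2 -2.6]
rail z 259.2 x [605.7 634.7] y [-337.  -55.] 8761
scene pts 579
```

View pics/nz.png

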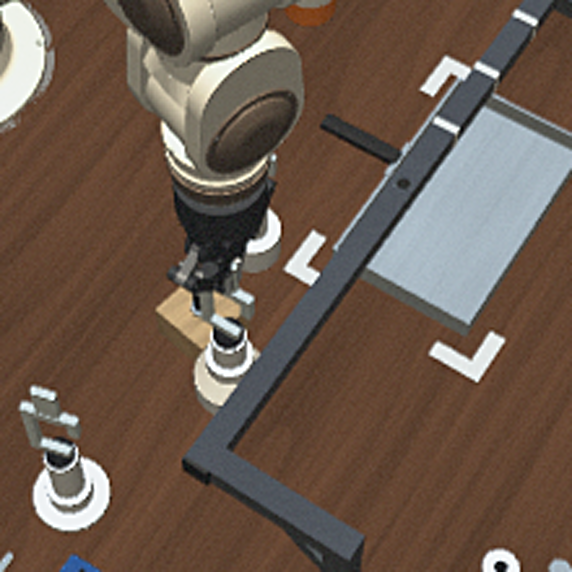

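The bell piece hangs upright at crop ~(225,360), hook opening facing the rail. Next it moves in sideways, then lowers.

servo_tool:
  rows: [0.02, 0, 0, 0, 0, 0, 0.04, 0, 0, 0, 0, 0, 0.05, 0, 0, 0, 0, 0, 0.05, 0, 0, 0, 0, 0, 0.05, 0, 0, 0, 0, 0, 0.03, 0, 0, 0, 0, 0, 0.018, 0, 0, 0, 0, 0, 0, 0, 0, 0, 0, 0, 0, 0, 0, 0, 0, 0]

```text
t: 18.15
eef_pos: [619.6, -200.6, 306.1]
eef_rot: [[-1.0, 0.003, -0.001], [0.003, 1.0, 0.0], [0.001, 0.0, -1.0]]
contact_force: [0.5, 0.1, -2.5]
opening: 7.3
grasp_force: 58.5
```

servo_tool:
  rows: [0, 0, -0.02, 0, 0, 0, 0, 0, -0.03, 0, 0, 0, 0, 0, -0.03, 0, 0, 0, 0, 0, -0.012, 0, 0, 0, 0, 0, 0, 0, 0, 0, 0, 0, 0, 0, 0, 0]

```text
t: 18.75
eef_pos: [619.7, -200.5, 283.1]
eef_rot: [[-1.0, 0.003, -0.001], [0.003, 1.0, 0.0], [0.001, 0.0, -1.0]]
contact_force: [0.9, 0.5, -3.2]
opening: 7.3
grasp_force: 58.5
```

servo_tool:
  rows: [0, 0, -0.008, 0, 0, 0, 0, 0, -0.008, 0, 0, 0, 0, 0, -0.004, 0, 0, 0, 0, 0, 0, 0, 0, 0]

```text
t: 19.15
eef_pos: [619.8, -200.5, 278.0]
eef_rot: [[-1.0, 0.003, -0.001], [0.003, 1.0, 0.0], [0.001, 0.0, -1.0]]
contact_force: [-0.4, -0.2, -3.6]
opening: 7.4
grasp_force: 58.7
```

servo_tool:
  rows: [0, 0, -0.004, 0, 0, 0, 0, 0, -0.003, 0, 0, 0, 0, 0, 0, 0, 0, 0]

```text
t: 19.45
eef_pos: [619.8, -200.5, 277.7]
eef_rot: [[-1.0, 0.003, 0.002], [0.003, 1.0, -0.0], [-0.002, -0.0, -1.0]]
contact_force: [-1.3, 0.2, 5.5]
opening: 7.3
grasp_force: 59.9
```

servo_tool:
  rows: [0, 0.02, 0, 0, 0, 0, 0.0005, 0.06, 0, 0, 0, 0, 0.0005, 0.08, 0, 0, 0, 0, 0.0005, 0.08, 0, 0, 0, 0, 0.0005, 0.08, 0, 0, 0, 0]

```text
t: 19.95
eef_pos: [620.5, -121.0, 277.8]
eef_rot: [[-1.0, 0.004, 0.002], [0.004, 1.0, -0.002], [-0.002, -0.002, -1.0]]
contact_force: [-0.5, -4.8, 5.7]
opening: 7.5
grasp_force: 59.8
```

servo_tool:
  rows: [0.0005, 0.1, 0, 0, 0, 0, 0.0005, 0.12, 0, 0, 0, 0, 0.0005, 0.12, 0, 0, 0, 0, 0.0005, 0.12, 0, 0, 0, 0, 0.0005, 0.12, 0, 0, 0, 0, 0.0005, 0.12, 0, 0, 0, 0, 0.0005, 0.12, 0, 0, 0, 0, 0.0005, 0.12, 0, 0, 0, 0, 0.0005, 0.12, 0, 0, 0, 0, 0.0005, 0.12, 0, 0, 0, 0, 0.0005, 0.1, 0, 0, 0, 0, 0, 0.06, 0, 0, 0, 0]

```text
t: 21.15
eef_pos: [621.8, 215.2, 277.8]
eef_rot: [[-1.0, 0.003, 0.002], [0.003, 1.0, -0.001], [-0.002, -0.001, -1.0]]
contact_force: [1.4, -5.6, 6.4]
opening: 7.4
grasp_force: 60.2
```

servo_tool:
  rows: [0, 0.04, 0, 0, 0, 0, 0, 0.02, 0, 0, 0, 0, 0, 0.008, 0, 0, 0, 0, 0, 0, 0, 0, 0, 0, 0, 0, 0, 0, 0, 0]

```text
t: 21.65
eef_pos: [622.0, 231.1, 277.8]
eef_rot: [[-1.0, 0.003, 0.002], [0.003, 1.0, 0.0], [-0.002, 0.0, -1.0]]
contact_force: [-0.2, -3.0, 5.6]
opening: 6.8
grasp_force: 60.3
```

servo_tool:
  rows: [0, 0.02, 0, 0, 0, 0, 0, 0.02, 0, 0, 0, 0, 0, 0.008, 0, 0, 0, 0, 0, 0, 0, 0, 0, 0]

```text
t: 22.05
eef_pos: [622.0, 242.9, 277.8]
eef_rot: [[-1.0, 0.004, 0.002], [0.004, 1.0, -0.0], [-0.002, -0.0, -1.0]]
contact_force: [-0.5, -4.6, 6.7]
opening: 7.1
grasp_force: 60.5
```

servo_tool:
  rows: [0, 0, 0, 0, 0, 0, 0, 0, 0, 0, 0, 0, 0, 0, 0, 0, 0, 0, 0, 0, 0, 0, 0, 0]
  grip: 0.2

```text
t: 22.45
eef_pos: [621.7, 243.6, 276.0]
eef_rot: [[-1.0, 0.003, -0.001], [0.003, 1.0, 0.0], [0.001, 0.0, -1.0]]
contact_force: [0.0, -0.9, 0.1]
opening: 33.9
grasp_force: 0.0
```

servo_tool:
  rows: [0, 0, 0.02, 0, 0, 0, 0, 0, 0.06, 0, 0, 0, 0, 0, 0.1, 0, 0, 0, 0, 0, 0.12, 0, 0, 0, 0, 0, 0.06, 0, 0, 0, 0, 0, 0, 0, 0, 0]

```text
t: 23.05
eef_pos: [622.0, 243.7, 368.5]
eef_rot: [[-1.0, 0.003, 0.003], [0.003, 1.0, 0.002], [-0.003, 0.002, -1.0]]
contact_force: [0.0, 0.1, -0.1]
opening: 34.6
grasp_force: 0.0
```

```bash
cat > hung.py <<'E'
from h import *
for n in("top","scene"):
    p,d=viewer.grab_frame(n); cv2.imwrite(f"pics/{n}2.png",p); W=cloud(cam(n),d); print(n)
    m=(W[...,2]>288)&(W[...,2]<322)&(abs(W[...,0]-620)<30)&(W[...,1]>-60)&(W[...,1]<290)
    k,l,s,ce=cv2.connectedComponentsWithStats(m.astype(np.uint8))
    for i in range(1,k):
        if s[i,4]>=6: P=W[l==i]; print("  tongue",s[i,4],P.mean(0).round(1),P[:,2].max().round(1))
    m=(W[...,2]>10)&(W[...,2]<40)&(W[...,0]>515)&(W[...,0]<730)&(W[...,1]>-30)&(W[...,1]<345)
    q=cv2.minAreaRect(W[m][:,:2].astype(np.float32)); print("  tray",np.round(q[0],1),np.round(q[1]),round(q[2],1))
    m=(W[...,2]>222)&(W[...,2]<262)&(W[...,0]>380)&(W[...,0]<545)&(W[...,1]<60)&(W[...,1]>-420)
    k,l,s,ce=cv2.connectedComponentsWithStats(m.astype(np.uint8))
    for i in range(1,k):
        if s[i,4]>=6: P=W[l==i]; print("  standing",s[i,4],P.mean(0).round(1))
    m=(abs(W[...,2]-89)<8)&(abs(W[...,0]-470)<60)&(abs(W[...,1]+110)<60); print("  pin",W[m].mean(0).round(1),m.sum())
E
python3 hung.py; python3 st.py 184
```

```text
top
  tray [623.4 127.6] [311. 213.] 89.7
  standing 43 [ 462.  -351.9  241.3]
  standing 26 [453.5 -11.2 245. ]
  pin [ 465.3 -123.5   91.4] 25
scene
  tongue 81 [624.  241.  305.1] 319.1
  tray [613.8 163.5] [333. 195.] 88.3
  standing 68 [455.7 -13.7 237.8]
  standing 73 [ 464.6 -354.7  237.8]
  pin [ 467.7 -126.2   90.1] 37
23.15 [622.2 243.7 365.5] q [0.37 0.59 1.1  2.08 0.   0.38] turn [-0.01 -0.01  1.05]
```

servo_tool:
  rows: [-0.04, -0.06, -0.004, 0, 0, 0, -0.07, -0.1, -0.005, 0, 0, 0, -0.07, -0.11, -0.005, 0, 0, 0, -0.07, -0.11, -0.005, 0, 0, 0, -0.07, -0.11, -0.005, 0, 0, 0, -0.07, -0.11, -0.005, 0, 0, 0, -0.07, -0.11, -0.005, 0, 0, 0, -0.07, -0.11, -0.005, 0, 0, 0, -0.07, -0.11, -0.005, 0, 0, 0, -0.06, -0.08, -0.004, 0, 0, 0, -0.012, -0.012, 0, 0, 0, 0, 0, 0, 0, 0, 0, 0]
  grip: -0.4

```text
t: 24.35
eef_pos: [453.1, -12.3, 353.5]
eef_rot: [[-1.0, 0.004, -0.001], [0.004, 1.0, 0.001], [0.001, 0.001, -1.0]]
contact_force: [0.8, 0.4, 0.1]
opening: 59.7
grasp_force: 0.0
```

```bash
python3 st.py 184; python3 -c "
from tong import *
tong('w_cap',(400,520,-70,50))"
```

```text
24.35 [453.1 -12.3 353.5] q [-0.03 -0.06  0.27  1.9   0.   -0.02] turn [-0.01 -0.01  1.06]
t 24.35 tcp [453.1 -12.3 353.5]
205
  492 mean [450.5 -11.2 239.2] rect [453.9 -11.2] [25.  8.] 5.3 circ 
112
  218 mean [452.8  -3.3 116.1] rect [453.2  -2.3] [28. 11.] 4.2 circ 
  115 mean [454.8 -21.4 115.3] rect [454.6 -22. ] [24.  7.] 5.6 circ 
4
  1114 mean [443.4 -11.   42.2] rect [451.9 -11.1] [58. 61.] 0.8 circ 
tongue 385 [452.5 -11.2 244.4] dir 5.3 ztop 245.8
```

servo_tool:
  rows: [0.002, 0.004, -0.04, 0, 0, 0.7, 0, 0, -0.09, 0, 0, 0.69, 0, 0, -0.1, 0, 0, 0, 0, 0, -0.1, 0, 0, 0, 0, 0, -0.1, 0, 0, 0, 0, 0, -0.08, 0, 0, 0, 0, 0, -0.05, 0, 0, 0, 0, 0, -0.024, 0, 0, 0, 0, 0, 0, 0, 0, 0]

```text
t: 25.3
eef_pos: [454.2, -10.7, 207.7]
eef_rot: [[-0.996, -0.094, -0.002], [-0.094, 0.996, 0.0], [0.002, 0.001, -1.0]]
contact_force: [-0.3, 0.3, 1.0]
opening: 59.5
grasp_force: 0.0
```

servo_tool:
  rows: [0, 0, 0, 0, 0, 0, 0, 0, 0, 0, 0, 0, 0, 0, 0, 0, 0, 0, 0, 0, 0, 0, 0, 0, 0, 0, 0, 0, 0, 0, 0, 0, 0, 0, 0, 0, 0, 0, 0, 0, 0, 0, 0, 0, 0, 0, 0, 0]
  grip: 1
  force: 60

```text
t: 26.1
eef_pos: [454.5, -11.0, 208.8]
eef_rot: [[-0.996, -0.094, 0.001], [-0.094, 0.996, 0.0], [-0.001, 0.0, -1.0]]
contact_force: [0.8, -0.1, 6.3]
opening: 7.4
grasp_force: 59.4
```

servo_tool:
  rows: [0, 0, 0.02, 0, 0, 0, 0, 0, 0.06, 0, 0, 0, 0, 0, 0.08, 0, 0, 0, 0, 0, 0.08, 0, 0, 0, 0, 0, 0.08, 0, 0, 0, 0, 0, 0.05, 0, 0, 0, 0.02, 0, 0.022, 0, 0, 0, 0.05, -0.02, 0, 0, 0, -0.3, 0.07, -0.05, 0, 0, 0, -0.4, 0.08, -0.06, 0, 0, 0, -0.4, 0.08, -0.06, 0, 0, 0, -0.27, 0.06, -0.05, 0, 0, 0, 0]

```text
t: 27.3
eef_pos: [545.8, -72.2, 304.2]
eef_rot: [[-1.0, 0.004, -0.003], [0.004, 1.0, 0.001], [0.003, 0.001, -1.0]]
contact_force: [0.1, -0.2, -2.7]
opening: 7.3
grasp_force: 58.5
```

servo_tool:
  rows: [0.03, -0.03, 0, 0, 0, 0, 0.012, -0.006, 0, 0, 0, 0, 0, 0, 0, 0, 0, 0, 0, 0, 0, 0, 0, 0]

```text
t: 27.7
eef_pos: [554.4, -79.7, 306.3]
eef_rot: [[-1.0, 0.002, -0.001], [0.002, 1.0, 0.001], [0.001, 0.001, -1.0]]
contact_force: [0.5, -0.6, -2.1]
opening: 7.1
grasp_force: 58.5
```

```bash
python3 st.py 179.7;python3 -c "
from near import *
near('n_cap')"
```

```text
27.7 [554.4 -79.7 306.3] q [-0.14  0.16  0.4   1.82  0.   -0.14] turn [-0.01 -0.01 -0.05]
[554.4 -79.7 306.3] [ 0.5 -0.6 -2.1]
rail z 259.2 x [606.2 630.4] y [-226.   66.] 8482
scene pts 543
```

servo_tool:
  rows: [0.02, 0, 0, 0, 0, 0, 0.04, 0, 0, 0, 0, 0, 0.05, 0, 0, 0, 0, 0, 0.05, 0, 0, 0, 0, 0, 0.05, 0, 0, 0, 0, 0, 0.036, 0, 0, 0, 0, 0, 0.018, 0, 0, 0, 0, 0, 0, 0, 0, 0, 0, 0, 0, 0, 0, 0, 0, 0]

```text
t: 28.7
eef_pos: [620.7, -80.0, 306.1]
eef_rot: [[-1.0, 0.002, -0.001], [0.002, 1.0, 0.0], [0.001, 0.0, -1.0]]
contact_force: [0.7, 0.2, -2.6]
opening: 7.1
grasp_force: 58.5
```

servo_tool:
  rows: [0, 0, -0.02, 0, 0, 0, 0, 0, -0.03, 0, 0, 0, 0, 0, -0.03, 0, 0, 0, 0, 0, -0.02, 0, 0, 0, 0, 0, -0.008, 0, 0, 0, 0, 0, 0, 0, 0, 0]

```text
t: 29.3
eef_pos: [620.5, -80.1, 279.3]
eef_rot: [[-1.0, 0.002, -0.001], [0.002, 1.0, 0.0], [0.001, 0.0, -1.0]]
contact_force: [0.1, 0.1, -1.6]
opening: 7.5
grasp_force: 58.7
```

servo_tool:
  rows: [0, 0, -0.004, 0, 0, 0, 0, 0, -0.003, 0, 0, 0, 0, 0, 0, 0, 0, 0]

```text
t: 29.6
eef_pos: [620.7, -80.1, 278.8]
eef_rot: [[-1.0, 0.002, 0.001], [0.002, 1.0, 0.0], [-0.001, 0.0, -1.0]]
contact_force: [-2.5, -0.3, 5.3]
opening: 7.4
grasp_force: 59.8
```

servo_tool:
  rows: [0, 0.03, 0, 0, 0, 0, 0.0005, 0.08, 0, 0, 0, 0, 0.0005, 0.1, 0, 0, 0, 0, 0.0005, 0.1, 0, 0, 0, 0, 0.0005, 0.1, 0, 0, 0, 0, 0.0005, 0.1, 0, 0, 0, 0, 0.0005, 0.1, 0, 0, 0, 0, 0.0005, 0.1, 0, 0, 0, 0, 0.0005, 0.1, 0, 0, 0, 0, 0.0005, 0.08, 0, 0, 0, 0, 0, 0.05, 0, 0, 0, 0, 0, 0.02, 0, 0, 0, 0]

```text
t: 30.8
eef_pos: [622.1, 160.3, 278.8]
eef_rot: [[-1.0, 0.001, 0.002], [0.001, 1.0, -0.001], [-0.002, -0.001, -1.0]]
contact_force: [0.4, -6.0, 5.8]
opening: 7.5
grasp_force: 60.5
```

servo_tool:
  rows: [0, 0.014, 0, 0, 0, 0, 0, 0, 0, 0, 0, 0, 0, 0, 0, 0, 0, 0]

```text
t: 31.1
eef_pos: [622.2, 163.4, 278.8]
eef_rot: [[-1.0, 0.002, 0.002], [0.002, 1.0, 0.001], [-0.002, 0.001, -1.0]]
contact_force: [-0.9, -1.3, 5.1]
opening: 7.1
grasp_force: 60.5
```

Release, rise, and fly to the flange (463,-353).

servo_tool:
  rows: [0, 0, 0, 0, 0, 0, 0, 0, 0, 0, 0, 0, 0, 0, 0, 0, 0, 0, 0, 0, 0, 0, 0, 0]
  grip: 0.2

```text
t: 31.5
eef_pos: [621.8, 163.5, 277.3]
eef_rot: [[-1.0, 0.002, -0.001], [0.002, 1.0, 0.0], [0.001, 0.0, -1.0]]
contact_force: [0.6, 0.6, -0.2]
opening: 33.9
grasp_force: 0.0
```

servo_tool:
  rows: [0, 0, 0.02, 0, 0, 0, 0, 0, 0.06, 0, 0, 0, 0, 0, 0.1, 0, 0, 0, 0, 0, 0.1, 0, 0, 0, -0.02, -0.03, 0.02, 0, 0, 0, -0.05, -0.1, 0, 0, 0, 0.4, -0.05, -0.15, 0, 0, 0, 0.5, -0.05, -0.16, 0, 0, 0, 0.5, -0.05, -0.16, 0, 0, 0, 0.5, -0.05, -0.16, 0, 0, 0, 0.5, -0.05, -0.16, 0, 0, 0, 0.5, -0.05, -0.16, 0, 0, 0, 0.5]

```text
t: 32.7
eef_pos: [528.1, -108.1, 352.1]
eef_rot: [[-0.972, -0.235, -0.001], [-0.235, 0.972, 0.0], [0.001, 0.0, -1.0]]
contact_force: [0.9, -0.1, 0.5]
opening: 34.1
grasp_force: 0.0
```

servo_tool:
  rows: [-0.05, -0.16, 0, 0, 0, 0.2, -0.05, -0.16, 0, 0, 0, 0, -0.05, -0.16, 0, 0, 0, 0, -0.05, -0.16, 0, 0, 0, 0, -0.05, -0.16, 0, 0, 0, 0, -0.02, -0.1, 0, 0, 0, 0, 0, -0.06, 0, 0, 0, 0, 0, 0, 0, 0, 0, 0]
  grip: -0.4

```text
t: 33.5
eef_pos: [461.5, -347.9, 351.5]
eef_rot: [[-0.97, -0.245, -0.002], [-0.245, 0.97, 0.001], [0.001, 0.001, -1.0]]
contact_force: [1.0, 0.6, 0.5]
opening: 59.8
grasp_force: 0.0
```

```bash
python3 st.py 194; python3 -c "
from tong import *
tong('w_fl',(400,530,-400,-300))"; python3 hung.py
```

```text
33.5 [ 461.5 -347.9  351.5] q [-0.65  0.25  0.61  1.93 -0.   -0.89] turn [-0.01 -0.02 -0.05]
t 33.5 tcp [ 461.5 -347.9  351.5]
205
  503 mean [ 459.7 -353.8  238.9] rect [ 462.4 -353.3] [24.  8.] 15.7 circ 
112
  225 mean [ 460.5 -345.8  116.2] rect [ 460.4 -345. ] [26. 10.] 14.0 circ 
  106 mean [ 464.9 -363.4  115.1] rect [ 465.9 -364.1] [23.  6.] 13.7 circ 
4
  1775 mean [ 453.2 -354.9   14.7] rect [ 461.4 -353.4] [74. 77.] 9.0 circ 
tongue 383 [ 461.4 -353.6  244.5] dir 14.8 ztop 245.9
top
  tongue 50 [620.8 242.3 309.3] 321.8
  tongue 45 [619.7 163.3 310.7] 320.8
  tray [623.4 155. ] [359. 213.] 89.9
  pin [ 465.4 -124.1   91.8] 25
scene
  tongue 82 [623.7 240.9 305.3] 320.4
  tongue 85 [623.1 161.7 304. ] 320.2
  tray [614.4 156.9] [367. 196.] 87.4
  standing 74 [ 464.8 -354.6  237.4]
  pin [ 467.5 -126.3   89. ] 38
```

servo_tool:
  rows: [0.003, -0.022, -0.04, 0, 0, 0.13, 0, 0, -0.09, 0, 0, 0, 0, 0, -0.1, 0, 0, 0, 0, 0, -0.1, 0, 0, 0, 0, 0, -0.1, 0, 0, 0, 0, 0, -0.08, 0, 0, 0, 0, 0, -0.045, 0, 0, 0, 0, 0, -0.02, 0, 0, 0, 0, 0, 0, 0, 0, 0]

```text
t: 34.55
eef_pos: [462.7, -351.7, 208.6]
eef_rot: [[-0.967, -0.256, -0.001], [-0.256, 0.967, 0.0], [0.001, 0.001, -1.0]]
contact_force: [0.2, -0.9, 0.6]
opening: 59.5
grasp_force: 0.0
```

servo_tool:
  rows: [0, 0, 0, 0, 0, 0, 0, 0, 0, 0, 0, 0, 0, 0, 0, 0, 0, 0, 0, 0, 0, 0, 0, 0, 0, 0, 0, 0, 0, 0, 0, 0, 0, 0, 0, 0, 0, 0, 0, 0, 0, 0, 0, 0, 0, 0, 0, 0]
  grip: 1
  force: 60

```text
t: 35.35
eef_pos: [462.7, -352.2, 209.2]
eef_rot: [[-0.967, -0.256, -0.0], [-0.256, 0.967, -0.0], [0.0, -0.0, -1.0]]
contact_force: [0.0, -1.4, 4.9]
opening: 7.5
grasp_force: 59.5
```

servo_tool:
  rows: [0, 0, 0.02, 0, 0, 0, 0, 0, 0.06, 0, 0, 0, 0, 0, 0.08, 0, 0, 0, 0, 0, 0.08, 0, 0, 0, 0, 0, 0.08, 0, 0, 0, 0, 0, 0.05, 0, 0, 0, 0.01, 0.02, 0.022, 0, 0, -0.25, 0.04, 0.06, 0, 0, 0, -0.5, 0.05, 0.08, 0, 0, 0, -0.5, 0.06, 0.08, 0, 0, 0, -0.5, 0.06, 0.09, 0, 0, 0, -0.5, 0.06, 0.09, 0, 0, 0, -0.5]

```text
t: 36.55
eef_pos: [533.0, -245.6, 305.7]
eef_rot: [[-0.998, -0.064, -0.002], [-0.064, 0.998, 0.001], [0.002, 0.002, -1.0]]
contact_force: [0.8, 0.1, -3.6]
opening: 7.3
grasp_force: 58.5
```

servo_tool:
  rows: [0.05, 0.09, 0, 0, 0, -0.5, 0.03, 0.06, 0, 0, 0, -0.45, 0.008, 0.03, 0, 0, 0, 0, 0, 0, 0, 0, 0, 0, 0, 0, 0, 0, 0, 0]

```text
t: 37.05
eef_pos: [554.3, -202.3, 306.5]
eef_rot: [[-1.0, -0.001, -0.001], [-0.001, 1.0, 0.0], [0.001, 0.0, -1.0]]
contact_force: [0.2, -0.5, -3.1]
opening: 7.3
grasp_force: 58.5
```

```bash
python3 st.py 179.7;python3 -c "
from near import *
near('n_fl')"
```

```text
37.05 [ 554.3 -202.3  306.5] q [-0.35  0.24  0.49  1.83 -0.   -0.35] turn [-0.01 -0.02 -0.09]
[ 554.3 -202.3  306.5] [ 0.2 -0.5 -3.1]
rail z 259.2 x [605.7 634.5] y [-337.  -56.] 8493
scene pts 543
```

servo_tool:
  rows: [0.02, 0, 0, 0, 0, -0.09, 0.04, 0, 0, 0, 0, 0, 0.05, 0, 0, 0, 0, 0, 0.05, 0, 0, 0, 0, 0, 0.05, 0, 0, 0, 0, 0, 0.034, 0, 0, 0, 0, 0, 0.018, 0, 0, 0, 0, 0, 0, 0, 0, 0, 0, 0, 0, 0, 0, 0, 0, 0]

```text
t: 38.05
eef_pos: [619.9, -202.3, 306.7]
eef_rot: [[-1.0, 0.006, -0.001], [0.006, 1.0, 0.0], [0.001, 0.0, -1.0]]
contact_force: [0.1, -0.7, -2.4]
opening: 7.3
grasp_force: 58.5
```

servo_tool:
  rows: [0, 0, -0.02, 0, 0, 0, 0, 0, -0.03, 0, 0, 0, 0, 0, -0.03, 0, 0, 0, 0, 0, -0.016, 0, 0, 0, 0, 0, -0.008, 0, 0, 0, 0, 0, 0, 0, 0, 0]

```text
t: 38.65
eef_pos: [619.9, -202.0, 280.5]
eef_rot: [[-1.0, 0.006, -0.001], [0.006, 1.0, 0.001], [0.001, 0.001, -1.0]]
contact_force: [-0.2, -0.2, -2.2]
opening: 7.2
grasp_force: 58.5
```

servo_tool:
  rows: [0, 0, -0.004, 0, 0, 0, 0, 0, -0.003, 0, 0, 0, 0, 0, 0, 0, 0, 0]

```text
t: 38.95
eef_pos: [620.1, -202.1, 279.2]
eef_rot: [[-1.0, 0.006, -0.0], [0.006, 1.0, 0.0], [0.0, 0.0, -1.0]]
contact_force: [-0.5, 0.3, -2.6]
opening: 7.2
grasp_force: 58.7
```

servo_tool:
  rows: [0, 0, -0.003, 0, 0, 0, 0, 0, -0.003, 0, 0, 0, 0, 0, 0, 0, 0, 0]

```text
t: 39.25
eef_pos: [620.2, -202.1, 279.1]
eef_rot: [[-1.0, 0.006, 0.002], [0.006, 1.0, -0.0], [-0.002, -0.0, -1.0]]
contact_force: [-0.7, 0.4, 5.4]
opening: 7.2
grasp_force: 60.0
```

servo_tool:
  rows: [0, 0.03, 0, 0, 0, 0, 0.0005, 0.08, 0, 0, 0, 0, 0.0005, 0.11, 0, 0, 0, 0, 0.0005, 0.12, 0, 0, 0, 0, 0.0005, 0.12, 0, 0, 0, 0, 0.0005, 0.12, 0, 0, 0, 0, 0.0005, 0.12, 0, 0, 0, 0, 0.0005, 0.12, 0, 0, 0, 0, 0.0005, 0.12, 0, 0, 0, 0, 0.0005, 0.1, 0, 0, 0, 0, 0, 0.05, 0, 0, 0, 0, 0, 0.02, 0, 0, 0, 0]

```text
t: 40.45
eef_pos: [621.4, 75.9, 279.1]
eef_rot: [[-1.0, 0.005, 0.002], [0.005, 1.0, -0.001], [-0.002, -0.001, -1.0]]
contact_force: [-0.4, -5.5, 6.5]
opening: 7.3
grasp_force: 61.8
```

servo_tool:
  rows: [0, 0.02, 0, 0, 0, 0, 0, 0.01, 0, 0, 0, 0, 0, 0, 0, 0, 0, 0, 0, 0, 0, 0, 0, 0]

```text
t: 40.85
eef_pos: [621.5, 82.5, 279.1]
eef_rot: [[-1.0, 0.006, 0.002], [0.006, 1.0, -0.0], [-0.002, -0.0, -1.0]]
contact_force: [-0.1, -3.0, 6.0]
opening: 7.3
grasp_force: 61.8
```

servo_tool:
  rows: [0, 0, 0, 0, 0, 0, 0, 0, 0, 0, 0, 0, 0, 0, 0, 0, 0, 0, 0, 0, 0, 0, 0, 0]
  grip: 0.2

```text
t: 41.25
eef_pos: [621.2, 83.0, 277.3]
eef_rot: [[-1.0, 0.006, -0.001], [0.006, 1.0, 0.0], [0.001, 0.0, -1.0]]
contact_force: [0.3, -0.5, 0.3]
opening: 34.3
grasp_force: 0.0
```

servo_tool:
  rows: [0, 0, 0.02, 0, 0, 0, 0, 0, 0.06, 0, 0, 0, 0, 0, 0.1, 0, 0, 0, 0, 0, 0.1, 0, 0, 0, 0, -0.06, 0.05, 0, 0, 0, 0, -0.1, 0, 0, 0, 0, 0, -0.1, 0, 0, 0, 0, 0, -0.06, 0, 0, 0, 0, 0, 0, 0, 0, 0, 0, 0, 0, 0, 0, 0, 0]

```text
t: 42.25
eef_pos: [621.2, 3.1, 360.0]
eef_rot: [[-1.0, 0.006, -0.001], [0.006, 1.0, 0.001], [0.001, 0.001, -1.0]]
contact_force: [0.2, -0.1, -0.1]
opening: 34.2
grasp_force: 0.0
```

```bash
cat > hole.py <<'E'
from wsee import *
s,c,p,d,W=see("w_hole"); print(s["t"],s["eef_pos"].round(2),s["eef_rot"].round(4).tolist())
W=W.copy()
m=(p.max(2)<45)
# search near expected hole on rail
K,T=c; q=np.linalg.inv(T)@np.r_[619.9,3,260,1]; u0,v0=(K@(q[:3]/q[2]))[:2]; print("expect",u0.round(),v0.round(), p[int(v0),int(u0)])
x,y=int(u0),int(v0); cv2.imwrite("pics/holez.png",cv2.resize(p[max(0,y-60):y+60,x-80:x+80],None,fx=5,fy=5,interpolation=cv2.INTER_CUBIC))
g=cv2.cvtColor(p,cv2.COLOR_BGR2GRAY)[y-25:y+25,x-25:x+25]; print(np.percentile(g,[1,10,50,90]))
th=(np.percentile(g,50)+g.min())/2; k,l,st,ce=cv2.connectedComponentsWithStats((g<th).astype(np.uint8))
for i in range(1,k):
    if st[i,4]>20:
        a,b=ce[i]+[x-25,y-25]; print(st[i],a.round(1),b.round(1),ray(c,a,b,260).round(2))
E
python3 hole.py; python3 hung.py
```

```text
42.25 [621.2    3.11 360.04] [[-1.0, 0.0065, -0.0006], [0.0065, 1.0, 0.0008], [0.0006, 0.0008, -1.0]]
expect 316.0 241.0 [30 31 31]
[ 32.  33.  93. 252.]
[  0   0  50   8 400] 314.5 218.5 [604.12   2.4  260.  ]
[ 18  20  17  13 155] 316.1 241.6 [620.55   3.38 260.  ]
top
  tongue 48 [620.7 242.3 309.7] 321.2
  tongue 47 [620.2 163.3 311. ] 321.4
  tongue 11 [617.6  86.2 312.1] 317.0
  tray [622.2 220.4] [229. 208.] 88.0
  pin [ 465.6 -124.    92. ] 27
scene
  tongue 81 [623.7 241.1 305.2] 320.8
  tongue 86 [623.3 161.3 304.7] 319.7
  tongue 85 [622.8  80.8 305.3] 321.8
  tray [616.9 164.8] [204. 336.] 1.9
  pin [ 467.3 -126.4   89. ] 38
```

View pics/holez.png

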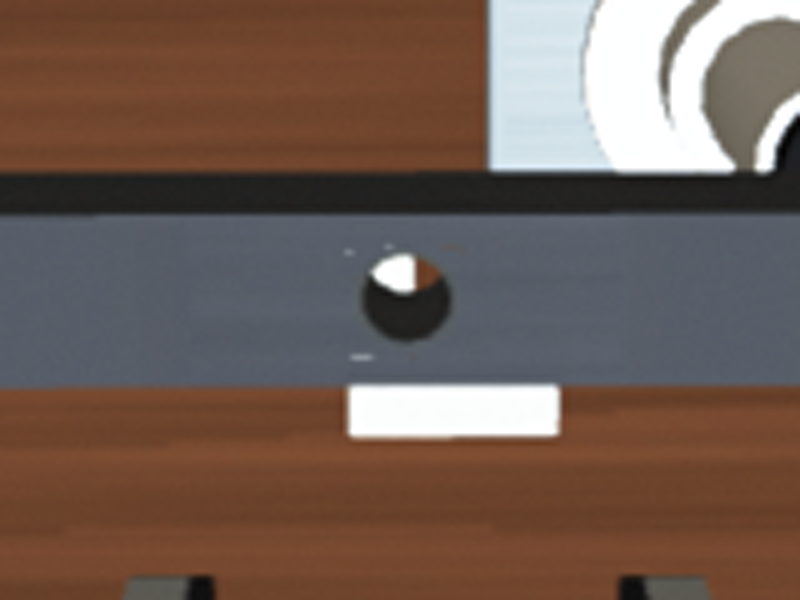

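The crop shows the hole centred at ~(407,297) in the 5x crop, seen clear through. I'll fit its circle and move over the pin at the same relative height.

```bash
python3 - <<'E'
from h import *
s=telemetry.sense(); c=cam("wrist"); p=cv2.imread("pics/w_hole.png").astype(int)
x,y=316,240; sub=p[y-14:y+14,x-16:x+18]; med=np.median(p[y-14:y+14,x-40:x-16].reshape(-1,3),0); print(med)
m=(abs(sub-med).max(2)>25).astype(np.uint8)
k,l,st,ce=cv2.connectedComponentsWithStats(m)
i=l[14,16]; cs,_=cv2.findContours((l==i).astype(np.uint8),0,2); (a,b),rr=cv2.minEnclosingCircle(max(cs,key=len)); e=cv2.fitEllipse(max(cs,key=len))
print(st[i],(a,b,rr),e); print(ray(c,e[0][0]+x-16,e[0][1]+y-14,260),ray(c,a+x-16,b+y-14,260))
E
```

```text
[104.  94.  87.]
[  7   5  19  18 252] (15.884614944458008, 13.038461685180664, 9.11556625366211) ((15.74162483215332, 13.32669734954834), (16.777462005615234, 17.780738830566406), 114.07429504394531)
[618.86180988   3.81975371 260.        ] [618.65422465   3.91960887 260.        ]
```

servo_tool:
  rows: [-0.06, -0.06, 0, 0, 0, 0, -0.08, -0.065, 0, 0, 0, 0, -0.08, -0.065, 0, 0, 0, 0, -0.08, -0.065, 0, 0, 0, 0, -0.08, -0.065, 0, 0, 0, 0, -0.08, -0.065, 0, 0, 0, 0, -0.08, -0.065, 0, 0, 0, 0, -0.08, -0.06, -0.03, 0, 0, 0, 0, 0, -0.16, 0, 0, 0, 0, 0, -0.16, 0, 0, 0, 0, 0, -0.16, 0, 0, 0, 0, 0, -0.162, 0, 0, 0]
  grip: -0.4

```text
t: 43.6
eef_pos: [466.1, -123.9, 190.6]
eef_rot: [[-1.0, 0.005, 0.0], [0.005, 1.0, 0.0], [-0.0, 0.0, -1.0]]
contact_force: [0.8, -0.6, 0.1]
opening: 59.9
grasp_force: 0.0
```

servo_tool:
  rows: [0, 0, 0, 0, 0, 0, 0, 0, 0, 0, 0, 0]

```text
t: 43.8
eef_pos: [466.2, -124.1, 193.0]
eef_rot: [[-1.0, 0.005, -0.001], [0.005, 1.0, 0.001], [0.001, 0.001, -1.0]]
contact_force: [0.2, -1.1, 1.6]
opening: 59.8
grasp_force: 0.0
```

```bash
cat > pin.py <<'E'
from wsee import *
s,c,p,d,W=see("w_pin"); print(s["t"],s["eef_pos"].round(2),s["eef_rot"].round(4).tolist())
K,T=c; q=np.linalg.inv(T)@np.r_[466.3,-124.5,92,1]; u,v=(K@(q[:3]/q[2]))[:2]; x,y=int(u),int(v); print("expect",x,y)
cv2.imwrite("pics/pinz.png",cv2.resize(p[y-60:y+60,x-80:x+80],None,fx=5,fy=5,interpolation=cv2.INTER_CUBIC)); print("crop origin",x-80,y-60)
m=(abs(W[...,2]-92)<4)&(abs(W[...,0]-466)<25)&(abs(W[...,1]+124)<25); print("cloud top",np.median(W[m],0).round(1),m.sum(), [((W[m][:,i].min()+W[m][:,i].max())/2).round(2) for i in(0,1)],np.ptp(W[m],axis=0))
E
python3 pin.py
```

```text
43.8 [ 466.17 -124.06  193.04] [[-1.0, 0.0051, -0.0007], [0.0051, 1.0, 0.0005], [0.0007, 0.0005, -1.0]]
expect 315 242
crop origin 235 182
cloud top [ 464.9 -124.6   91. ] 459 [np.float64(465.16), np.float64(-124.28)] [16.53572625 16.17061839  4.86482106]
```

View pics/pinz.png

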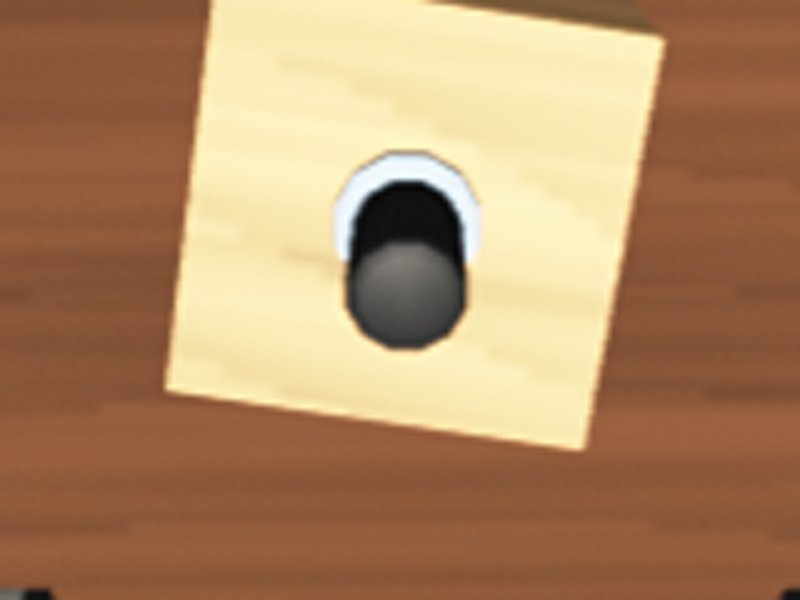

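The pin's grip top is at crop ~(407,295), i.e. pixel (316,240.6). I'll descend and grip it.

servo_tool:
  rows: [-0.004, -0.001, -0.04, 0, 0, 0, 0, 0, -0.09, 0, 0, 0, 0, 0, -0.1, 0, 0, 0, 0, 0, -0.1, 0, 0, 0, 0, 0, -0.1, 0, 0, 0, 0, 0, -0.06, 0, 0, 0, 0, 0, -0.03, 0, 0, 0, 0, 0, -0.01, 0, 0, 0, 0, 0, 0, 0, 0, 0, 0, 0, 0, 0, 0, 0]

```text
t: 44.85
eef_pos: [465.9, -124.9, 60.6]
eef_rot: [[-1.0, 0.006, 0.001], [0.006, 1.0, 0.0], [-0.001, 0.0, -1.0]]
contact_force: [0.6, -0.0, 0.5]
opening: 60.1
grasp_force: 0.0
```

servo_tool:
  rows: [0, 0, 0, 0, 0, 0, 0, 0, 0, 0, 0, 0, 0, 0, 0, 0, 0, 0, 0, 0, 0, 0, 0, 0, 0, 0, 0, 0, 0, 0, 0, 0, 0, 0, 0, 0, 0, 0, 0, 0, 0, 0, 0, 0, 0, 0, 0, 0]
  grip: 1
  force: 50

```text
t: 45.65
eef_pos: [465.4, -124.8, 59.9]
eef_rot: [[-1.0, 0.006, -0.0], [0.006, 1.0, 0.0], [0.0, 0.0, -1.0]]
contact_force: [-1.5, 1.1, 5.6]
opening: 16.7
grasp_force: 48.7
```

```bash
python3 - <<'E'
from h import *
# pin top ray from the saved view pose
T=np.eye(4); T[:3,:3]=np.array([[-1.0,0.0051,-0.0007],[0.0051,1.0,0.0005],[0.0007,0.0005,-1.0]]); T[:3,3]=[466.17,-124.06,193.04]
m=viewer.camera_model("wrist"); c=(m["mtx"],T@m["tool_from_camera"]); print(ray(c,316,240.6,92).round(2))
E
python3 st.py 179.7
```

```text
[ 465.1  -123.92   92.  ]
45.65 [ 465.4 -124.8   59.9] q [-0.26 -0.07 -0.32  1.33  0.   -0.26] turn [-0.   -0.    0.01]
```

servo_tool:
  rows: [0, 0, 0.03, 0, 0, 0, 0, 0, 0.06, 0, 0, 0, 0, 0, 0.1, 0, 0, 0, 0, 0, 0.14, 0, 0, 0, 0, 0, 0.16, 0, 0, 0, 0, 0, 0.16, 0, 0, 0, 0, 0, 0.16, 0, 0, 0, 0, 0, 0.16, 0, 0, 0, 0, 0, 0.12, 0, 0, 0, 0, 0, 0.07, 0, 0, 0, 0, 0, 0, 0, 0, 0]

```text
t: 46.75
eef_pos: [465.5, -124.9, 352.6]
eef_rot: [[-1.0, 0.006, 0.004], [0.006, 1.0, -0.001], [-0.004, -0.001, -1.0]]
contact_force: [0.1, -0.8, -0.7]
opening: 16.6
grasp_force: 48.7
```

servo_tool:
  rows: [0.04, 0.03, 0, 0, 0, 0, 0.07, 0.06, 0, 0, 0, 0, 0.08, 0.07, 0, 0, 0, 0, 0.08, 0.07, 0, 0, 0, 0, 0.08, 0.07, 0, 0, 0, 0, 0.08, 0.07, 0, 0, 0, 0, 0.08, 0.07, 0, 0, 0, 0, 0.06, 0.05, 0, 0, 0, 0, 0.034, 0.02, 0, 0, 0, 0, 0.01, 0.006, -0.03, 0, 0, 0, 0, 0, -0.02, 0, 0, 0, 0, 0, 0, 0, 0, 0]

```text
t: 47.95
eef_pos: [618.1, 4.1, 335.4]
eef_rot: [[-1.0, 0.006, -0.003], [0.006, 1.0, 0.0], [0.003, 0.0, -1.0]]
contact_force: [0.5, -0.2, -0.5]
opening: 16.7
grasp_force: 48.8
```

```bash
python3 - <<'E'
from wsee import *
s,c,p,d,W=see("w_ins"); print(s["t"],s["eef_pos"].round(2),s["contact_force"].round(1))
print(s["eef_rot"].round(4).tolist())
K,T=c
def proj(P): q=np.linalg.inv(T)@np.r_[P,1]; return (K@(q[:3]/q[2]))[:2].round(1)
e=s["eef_pos"]; print("hole",proj([618.8,3.85,260]),"tip",proj(e-[0,0,58]))
u,v=proj(e-[0,0,50]).astype(int); cv2.imwrite("pics/insz.png",cv2.resize(p[v-60:v+60,u-80:u+80],None,fx=5,fy=5,interpolation=cv2.INTER_CUBIC)); print("origin",u-80,v-60)
E
```

```text
47.95 [618.14   4.13 335.39] [ 0.5 -0.2 -0.5]
[[-1.0, 0.0061, -0.003], [0.0061, 1.0, 0.0004], [0.003, 0.0004, -1.0]]
hole [315.2 255.9] tip [315.5 265. ]
origin 235 210
```

View pics/insz.png

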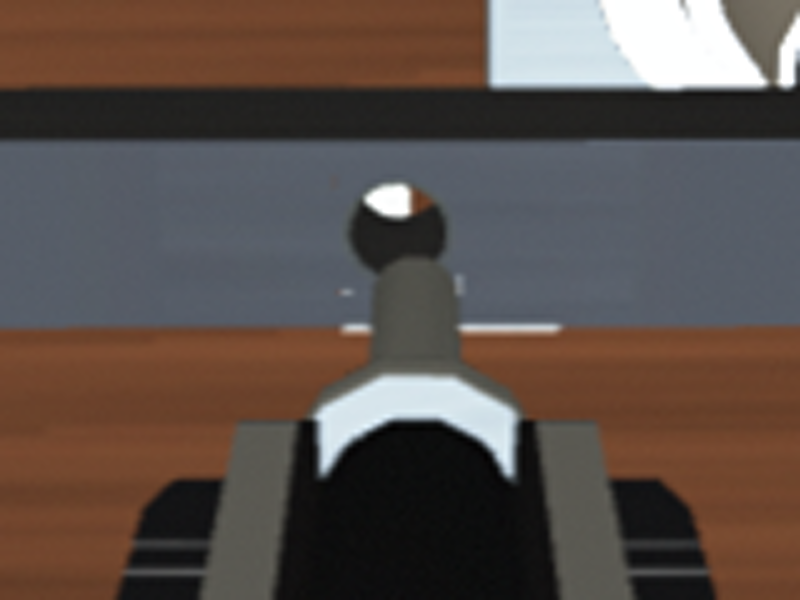

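```bash
python3 - <<'E'
from h import *
c=cam("wrist"); p=cv2.imread("pics/w_ins.png").astype(int); d=np.load("pics/w_ins.npy"); W=cloud(c,d)
print(telemetry.sense()["eef_pos"].round(2))
print("hole",ray(c,314.1,255.5,260).round(2))
for v,z in((266,277.5),(272,290),(278,300)):
    row=d[v,300:335]; m=(W[v,300:335,2]>270); u=np.nonzero(m)[0]+300
    print(v,u.min(),u.max(),"z",W[v,u,2].mean().round(1),"front xyz",W[v,u].mean(0).round(2),"axis y",ray(c,(u.min()+u.max())/2,v,W[v,u,2].mean())[1].round(2))
for v in range(258,268): print(v,[int(z) for z in W[v,310:325,2]])
E
```

```text
[618.04   3.99 336.33]
hole [618.88   3.   260.  ]
266 310 325 z 289.2 front xyz [614.48   5.16 289.18] axis y 5.16
272 309 326 z 297.4 front xyz [614.67   5.33 297.36] axis y 5.16
278 309 326 z 305.5 front xyz [614.59   5.16 305.52] axis y 5.15
258 [248, 246, 246, 246, 247, 246, 246, 246, 248, 249, 250, 252, 254, 257, 260]
259 [249, 247, 248, 248, 247, 247, 247, 250, 248, 249, 251, 253, 255, 258, 258]
260 [251, 249, 249, 250, 249, 249, 250, 251, 251, 251, 253, 255, 258, 259, 259]
261 [252, 252, 251, 252, 250, 251, 251, 253, 253, 255, 254, 258, 258, 259, 260]
262 [255, 254, 253, 254, 283, 284, 284, 285, 284, 285, 284, 283, 259, 259, 260]
263 [256, 255, 284, 285, 286, 287, 286, 287, 285, 287, 285, 285, 284, 283, 259]
264 [258, 285, 286, 286, 288, 288, 288, 288, 288, 287, 288, 286, 286, 285, 260]
265 [284, 287, 287, 287, 288, 289, 289, 289, 288, 289, 289, 288, 286, 286, 285]
266 [284, 287, 288, 290, 290, 292, 291, 291, 291, 291, 290, 289, 288, 288, 286]
267 [287, 290, 290, 291, 290, 292, 292, 292, 292, 292, 292, 291, 290, 289, 288]
```

servo_tool:
  rows: [0.0024, -0.0084, -0.02, 0, 0, 0, 0, 0, -0.012, 0, 0, 0, 0, 0, 0, 0, 0, 0, 0, 0, 0, 0, 0, 0]

```text
t: 48.4
eef_pos: [619.2, 2.0, 329.1]
eef_rot: [[-1.0, 0.006, -0.0], [0.006, 1.0, 0.0], [0.0, 0.0, -1.0]]
contact_force: [0.1, 0.6, 0.4]
opening: 16.3
grasp_force: 48.8
```

```bash
cat > ins.py <<'E'
from wsee import *
s,c,p,d,W=see("w_ins2"); print(s["t"],s["eef_pos"].round(2),s["contact_force"].round(1)); p=p.astype(int)
K,T=c
q=np.linalg.inv(T)@np.r_[618.9,3.2,260,1]; u,v=(K@(q[:3]/q[2]))[:2].round().astype(int); print("hole px",u,v)
Z=W[...,2]
for r in range(v+12,v+40,6):
    m=np.nonzero(Z[r,u-15:u+16]>268)[0]+u-15
    if len(m)>8: print("shaft row",r,(m.min()+m.max())/2,"front",W[r,m].mean(0).round(2))
# hole: pixels well off the rail colour, above the pin in the picture
med=np.median(p[v-8:v+8,u-45:u-20].reshape(-1,3),0)
M=((abs(p-med).max(2)>25)&(Z<268)); 
for r in range(v-10,v+8,2):
    m=np.nonzero(M[r,u-14:u+15])[0]+u-14
    if len(m)>1: print("hole row",r,m.min(),m.max(),(m.min()+m.max())/2, ray(c,(m.min()+m.max())/2,r,260).round(2))
cv2.imwrite("pics/ins2z.png",cv2.resize(p[v-50:v+50,u-60:u+60].astype(np.uint8),None,fx=6,fy=6,interpolation=cv2.INTER_CUBIC)); print("origin",u-60,v-50)
E
python3 ins.py
```

```text
48.4 [619.15   1.98 329.13] [0.1 0.6 0.4]
hole px 318 258
shaft row 270 317.0 front [615.67   2.88 287.74]
shaft row 276 317.5 front [615.82   3.15 295.55]
shaft row 282 317.0 front [608.58   2.92 319.29]
shaft row 288 318.0 front [609.74   3.29 323.13]
shaft row 294 318.0 front [611.97   3.38 324.53]
hole row 248 314 318 316.0 [612.66   2.27 260.  ]
hole row 250 311 323 317.0 [613.94   2.87 260.  ]
hole row 252 310 325 317.5 [615.23   3.16 260.  ]
hole row 254 308 327 317.5 [616.52   3.16 260.  ]
hole row 256 308 327 317.5 [617.82   3.15 260.  ]
hole row 258 308 327 317.5 [619.12   3.14 260.  ]
hole row 260 308 327 317.5 [620.42   3.13 260.  ]
hole row 262 309 326 317.5 [621.73   3.12 260.  ]
hole row 264 324 325 324.5 [623.07   7.41 260.  ]
origin 258 208
```

View pics/ins2z.png

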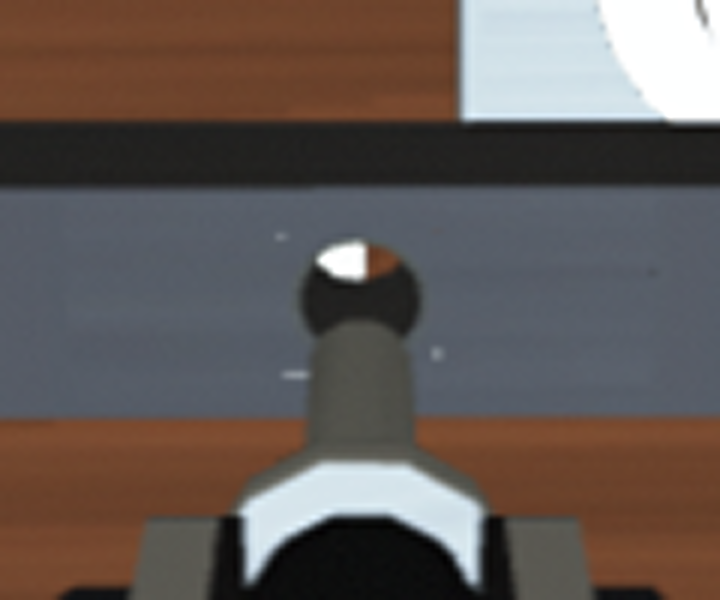

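The shaft (crop x~360) lines up with the hole (crop centre ~(360,297)). I'll lower in small steps and watch the force.

servo_tool:
  rows: [-0.0016, 0, -0.012, 0, 0, 0, 0, 0, -0.012, 0, 0, 0, 0, 0, -0.012, 0, 0, 0, 0, 0, -0.012, 0, 0, 0, 0, 0, -0.012, 0, 0, 0, 0, 0, 0, 0, 0, 0]

```text
t: 49.05
eef_pos: [618.8, 2.1, 313.4]
eef_rot: [[-1.0, 0.006, -0.001], [0.006, 1.0, 0.0], [0.001, 0.0, -1.0]]
contact_force: [0.1, 0.1, 0.2]
opening: 16.8
grasp_force: 48.8
```

servo_tool:
  rows: [0, 0, -0.016, 0, 0, 0, 0, 0, -0.02, 0, 0, 0, 0, 0, -0.02, 0, 0, 0, 0, 0, 0, 0, 0, 0]

```text
t: 49.45
eef_pos: [618.7, 2.1, 298.9]
eef_rot: [[-1.0, 0.006, -0.002], [0.006, 1.0, 0.0], [0.002, 0.0, -1.0]]
contact_force: [-0.2, 0.0, -1.0]
opening: 16.4
grasp_force: 48.8
```

servo_tool:
  rows: [0, 0, -0.03, 0, 0, 0, 0, 0, -0.03, 0, 0, 0, 0, 0, -0.025, 0, 0, 0, 0, 0, -0.015, 0, 0, 0, 0, 0, 0, 0, 0, 0]

```text
t: 49.95
eef_pos: [618.6, 2.1, 274.2]
eef_rot: [[-1.0, 0.006, -0.002], [0.006, 1.0, 0.0], [0.002, 0.0, -1.0]]
contact_force: [0.2, -0.1, 0.1]
opening: 16.4
grasp_force: 48.8
```

servo_tool:
  rows: [0, 0, -0.008, 0, 0, 0, 0, 0, -0.006, 0, 0, 0, 0, 0, -0.004, 0, 0, 0, 0, 0, 0, 0, 0, 0]

```text
t: 50.35
eef_pos: [618.9, 2.1, 270.4]
eef_rot: [[-1.0, 0.006, -0.001], [0.006, 1.0, 0.0], [0.001, 0.0, -1.0]]
contact_force: [-0.1, 0.7, -0.8]
opening: 16.6
grasp_force: 48.8
```

servo_tool:
  rows: [0, 0, -0.004, 0, 0, 0, 0, 0, -0.004, 0, 0, 0, 0, 0, 0, 0, 0, 0]

```text
t: 50.65
eef_pos: [619.0, 2.1, 270.0]
eef_rot: [[-1.0, 0.006, 0.002], [0.006, 1.0, 0.0], [-0.002, 0.0, -1.0]]
contact_force: [-1.1, -0.5, 6.9]
opening: 16.7
grasp_force: 49.6
```

servo_tool:
  rows: [0, 0, 0, 0, 0, 0, 0, 0, 0, 0, 0, 0, 0, 0, 0, 0, 0, 0, 0, 0, 0, 0, 0, 0]
  grip: 0

```text
t: 51.05
eef_pos: [618.9, 2.1, 268.2]
eef_rot: [[-1.0, 0.006, -0.001], [0.006, 1.0, 0.0], [0.001, 0.0, -1.0]]
contact_force: [-0.1, 1.2, 0.2]
opening: 42.8
grasp_force: 0.0
```

servo_tool:
  rows: [0, 0, 0.03, 0, 0, 0, 0, 0, 0.06, 0, 0, 0, 0, 0, 0.1, 0, 0, 0, 0, 0, 0.12, 0, 0, 0, -0.04, 0, 0.1, 0, 0, 0, -0.1, -0.05, 0, 0, 0, 0, -0.15, -0.1, 0, 0, 0, 0, -0.15, -0.1, 0, 0, 0, 0, -0.15, -0.1, 0, 0, 0, 0, -0.15, -0.1, 0, 0, 0, 0, -0.1, -0.06, 0, 0, 0, 0, 0, 0, 0, 0, 0, 0]

```text
t: 52.25
eef_pos: [406.3, -126.6, 373.0]
eef_rot: [[-1.0, 0.009, 0.002], [0.009, 1.0, -0.001], [-0.002, -0.001, -1.0]]
contact_force: [0.2, 1.0, 0.3]
opening: 42.5
grasp_force: 0.0
```

```bash
python3 hung.py; python3 tray.py; python3 - <<'E'
from h import *
print(telemetry.sense()["eef_pos"].round())
c=cam("scene"); p,d=viewer.grab_frame("scene"); W=cloud(c,d)
m=(abs(W[...,0]-620)<30)&(abs(W[...,1]-3)<25)&(W[...,2]>275)&(W[...,2]<340); print("pin",W[m].mean(0).round(1),W[m][:,2].max().round(1),"expect top 302")
a=p[120:300,300:480]; b=cv2.imread("pics/top1.png")[120:300,180:380]
cv2.imwrite("pics/fin.png",np.hstack([cv2.resize(a,(400,400),interpolation=cv2.INTER_CUBIC),cv2.resize(b,(400,360),interpolation=cv2.INTER_CUBIC).copy() if 0 else cv2.resize(b,(400,400),interpolation=cv2.INTER_CUBIC)]))
E
```

```text
top
  tongue 46 [620.7 242.3 310. ] 320.7
  tongue 47 [620.3 163.3 310.5] 320.1
  tongue 40 [619.8  83.  312.8] 320.6
  tongue 40 [618.3   3.1 301.3] 307.3
  tray [623.5 155.1] [359. 213.] 90.0
  pin [nan nan nan] 0
scene
  tongue 82 [623.7 241.6 304.5] 318.1
  tongue 83 [623.  162.  304.2] 320.6
  tongue 90 [622.5  80.5 305.4] 319.6
  tongue 51 [ 6.218e+02 -4.000e-01  2.992e+02] 306.8
  tray [611.2 168.6] [192. 327.] 0.6
  pin [nan nan nan] 0
top 433 ((611.0149536132812, 163.65594482421875), (281.17193603515625, 188.00320434570312), 89.6896743774414)
tape 108 [686. 272.] [746. 337.]
tape 159 [683. -15.] [742.  44.]
tape 87 [683. 209.] [700. 281.]
tape 97 [683. 109.] [699. 190.]
tape 82 [683.  31.] [699.  92.]
tape 45 [608.  31.] [644.  50.]
tape 155 [498. 282.] [556. 341.]
tape 162 [498. -15.] [556.  43.]
scene 493 ((611.1668090820312, 161.99119567871094), (191.93899536132812, 286.2318420410156), 0.4863292872905731)
tape 99 [497. 282.] [526. 343.]
tape 141 [683. 278.] [759. 343.]
tape 132 [496. -14.] [533.  46.]
tape 210 [682. -15.] [742.  45.]
[ 410. -125.  371.]
pin [621.7  -1.1 294.8] 304.4 expect top 302hung.py:14: RuntimeWarning: Mean of empty slice.
  m=(abs(W[...,2]-89)<8)&(abs(W[...,0]-470)<60)&(abs(W[...,1]+110)<60); print("  pin",W[m].mean(0).round(1),m.sum())
  ret = um.true_divide(
```

View pics/fin.png

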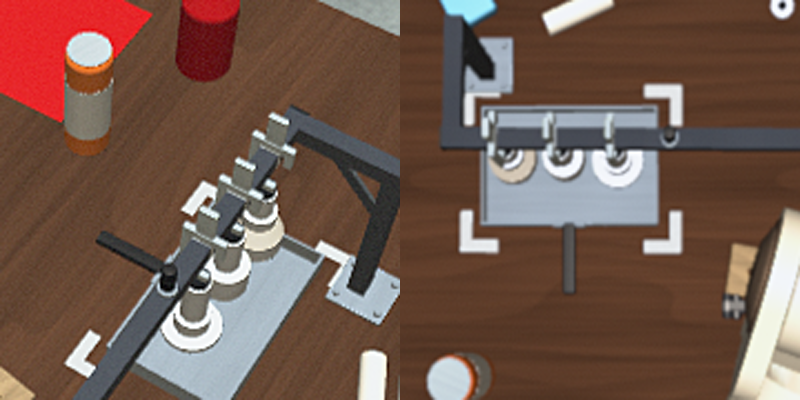

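The final views show three pieces at the marks, the pin's collar on the rail, and the tray inside all four corners with its handle toward the robot. I'll hand the job in.

```bash
python3 -c "
from bench import r
print(r.close_job())"
```

```text
the job is handed in; nothing more can be done
None
```

The job is handed in (no verdict was returned): the tray is between the tape corners, the bell, cap and flange pieces hang at marks 3, 2 and 1 (each within about 1 mm by the top camera), and the keeper pin is fully home.

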